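Let the loaded dish lift down off its ratchet

TASK

The hand-cranked dish lift hangs on its ratchet pawl and has to come down so that it can be refilled. Throw its release lever over, wind the crank a little in the raising direction until the pawl, freed of the load, springs clear of the teeth, and then, keeping hold of the crank, let the carriage with its dishes slowly down until you feel it rest on the stop collar: it must not drop, the crank must not be forced back against the pawl, and the carriage must not be driven hard into the stop. At last put the release lever back, so that the pawl lies on the ratchet teeth again, and leave the dishes stacked and the things around undisturbed.

Things in the scene. Friction and masses are not known exactly. Their poses are not given: they have to be found in the camera images.
- dish_lift: hand-cranked bench lift for culture dishes, fixed on the desk: grey base 205 x 240 mm, upright plate, ratchet wheel with crank in front, release lever at its left, tower of four rods (166 mm high) round a stack of dishes behind. Origin on the desk below the wheel; x points from the front (crank side) to the back, y to the left as seen from the front, z up. Lengths below are in this frame
- ratchet_wheel: steel ratchet wheel (90 mm across, 12 undercut saw teeth), the crank arm fixed to its front. Its axle lies along the lift's x at y = 0, z = 98 mm (origin at x = 0). Clockwise, seen from the front, raises the carriage, 18 mm per rad; it can be raised 0.6 rad from the start. The weight pulls it back with 3 to 6 N at the crank's knob: with the pawl clear and the crank let go, the carriage drops
- crank_grip (a point): middle of the crank's knob, a black sleeve 17 mm thick, 43 mm long, turning freely on a pin parallel to the axle that points to the front; 52 mm from the axle, x = -97.5 mm. As found it stands 62 degrees clockwise from the top, seen from the front (y = -46, z = 122 mm); to lower, it goes over the top to the left
- pawl: small steel pawl at the left of the wheel, standing on its pin at y = 50, z = 50 mm (origin on the pin's line at x = 0), its nose up in the teeth. The load presses it into an undercut tooth: it cannot swing out until the wheel is turned 0.04 to 0.08 rad in the raising direction (0.5 rad brings the next tooth)
- pawl_nose (a point): point on the pawl's nose, 45 mm above its pin, x = -55 mm. Fully in the teeth it stands at y = 42 mm, lying on a tooth's back at up to 48 mm, sprung clear of the wheel at 56 mm
- lever_grip (a point): middle of the release lever's grip, a black peg 14 mm thick, 35 mm long, parallel to the axle and pointing to the front, on the end of a thin steel lever that turns on the pawl's pin; 88 mm from the pin, x = -95.5 mm. As found it leans 42 degrees left of upright (y = 109, z = 115 mm); thrown over, 78 degrees (y = 136, z = 68 mm)
- lever_swing (a joint): swing of the release lever (rad): 0 = as found (hold), 0.63 = thrown fully over, left and down (release). It stays where it is left; moving it takes about 2 N at its grip. A spring on the pin joins it to the pawl: at hold it presses the pawl into the teeth; thrown over it pulls the pawl out as soon as no load holds it
- carriage: carriage of the lift, about 1.1 kg: round platform (62 mm) between the four rods, a weight below, a guide block at the right. Its way down ends 22 to 41 mm below the start, on a rubber-faced stop collar (27 mm across) clamped on the guide rod at x = 35, y = -85 mm; the collar's height differs each time and is not measured: there the weight leaves the crank and it goes dead
- carriage_top (a point): centre of the carriage platform's top, on which the lowest dish lies; x = 35, y = 0, z = 100 mm as found
- lift_dish_1_mid (a point): centre of the lowest of the three loose dishes on the lift (63 mm across, 14 mm high each), 7 mm above the platform
- lift_dish_2_mid (a point): centre of the middle dish on the lift, 21 mm above the platform
- lift_dish_3_mid (a point): centre of the top dish on the lift, 35 mm above the platform
- petri_dish_1: bystander: spare dish (63 mm) lying on the desk at the left, the lower of two
- petri_dish_2: bystander: spare dish lying on petri_dish_1
- marker_pen: bystander: black and white marker pen (135 mm) lying near the desk's front edge
- tape_roll: bystander: roll of brown tape (110 mm across, 48 mm high) lying near the desk's front edge at the right
There are look-alikes about, which are no part of the job. Leave any orange, purple or turquoise look-alike of the part that bears lift_dish_3_mid alone.

How it is judged:
By the outcome, as a careful person would: the job done as asked, in the order asked, and still so for the second after the job is handed in, with the robot touching nothing.
It also fails if it takes over 70 s, if anything falls off the work surface, if the arm or the gripper's body presses on something with over 40 N, if the wrist force passes 120 N, or if a joint passes its speed limit or range.

ROBOT

A 7-joint arm with a two-finger parallel gripper is mounted at the origin on a cart in front of the work surface, level with it; the furniture and walls round the work are solid. World frame = base frame: x ahead of the robot, y to its left, z up, the work surface at z = 0. Lengths are in mm, angles in rad, forces in N, time in s.
With the tool pointing down it reaches from about 425 to 950 mm from the base axis. Payload 4.7 kg.
Tool frame: the origin (TCP) lies between the finger pads; the fingertips stand 14 mm ahead of it and the grasp point (between the pads) lies 5 mm behind it; x points along the fingers, y is the direction in which the jaws open and shut, and the axes are right-handed (so a half turn about x gives the same grasp; the last joint's range is limited). The gripper opens to 85 mm and grips with 20 to 120 N. Pads are 22 mm wide; open, the fingers measure 114 mm over their backs; the gripper's body (76 mm by 85 mm) begins 54 mm behind the grasp point. The pads swing forward as they close: fully open they stand 13 mm farther back than shut.
Start: joints at [1.105, 0.469, -0.049, 1.532, 0.024, 1.141, -0.082], TCP at [285.602, -611.623, 206.535] pointing down, gripper open.
Joint ranges: [-2.59, 2.59], [-0.33, 1.99], [-1.39, 1.29], [0.1, 2.45], [-1.04, 4.18], [0.21, 1.99], [-2.66, 2.66]. Speed limits (rad/s): [2.57, 2.57, 3.14, 3.14, 3.14, 3.14, 3.14].

INTERFACE

Orientations are given as a unit quaternion [x, y, z, w].
In Python, from plant import arm, grab_frame, camera_info, close_job gives the robot as it stands.
- The arm moves only by the tool arm_command, never from a script. Its argument "moves" is one flat list of numbers, 7 for each row, row after row: the shift along the tool's x, y, z in mm, then the turn, a rotation vector about the tool's x, y, z in rad, then the gripper's target within -1 to 1 (shut at 1, half-way at 0, fully open at -1). A call has exactly 5 rows; each row is the pose to reach, as a shift and turn from the pose commanded when the call began, along the tool's axes at that moment; what a row does not reach only later rows make up. A row lasts 1/10 s, in which the tool goes at most 50 mm and 8.59 degrees, less where a joint would pass 70% of its speed; a pose out of reach is approached as far as the arm can. A call with a gripper value outside its range is refused whole. The fingers move at their own pace and stop on an object; the grip force is fixed at half the most. Time passes only in rows, so rows that repeat a pose let the fingers close, or fill a call up. It gives the time, the measured TCP pose, the force and the opening at its end, in the units of the state.
- arm.read_state(): the state, without advancing time (a new reading comes with each control period).
- grab_frame(name): name is "scene" or "side" or "wrist"; returns the picture (384x512x3 uint8, red, green, blue); there is no depth.
- camera_info(name): a dict with "mtx" (3x3 intrinsics, pixels), "origin" and "rotation" of the camera in the world. Camera axes: x right, y down, z forward; pixel columns grow to the right and rows downward; lengths in mm; the calibration is good to about 2 mm. A picture is of the moment at which its call begins: read the wrist's pose just before it. camera_info takes no time and is no camera call; for the wrist camera it gives the pose at the moment of the call.
- close_job(): hands the job in, once; it reports no verdict.
The state is a dict: "time": time; "joint_positions": joint angles; "dq": joint speeds; "tau": joint torques, N m; "position": TCP position; "ee_rot": TCP orientation; "contact_force": force on the tool from outside, world axes, zero at the start; "ft_torque": the same for the moment, N m; "grip_width": opening from 0.0 (shut) to 1.0 (fully open).
Only numpy, scipy, OpenCV 4.12 (cv2) and the standard library are available. Lean on these libraries where they do the work, as an engineer would, in place of code of your own. Each camera call takes 0.05 s, during which the arm holds its last target.

## Working session

There is one attempt and no reset: what is moved stays moved. The work goes in short steps, Python scripts to look and compute and a tool call to move; the robot and the scene stay as the last step left them, time stands still between calls to the robot, and variables do not carry over. Pictures are saved under pics/ and viewed, and the job is handed in when it is done.

Besides the shell and the picture viewer there is one more tool, called after "Call:" in YAML: its name, and indented under it one key for each argument. arm_command: Moves the arm, as the interface text tells. Its arguments: {"type":"object","properties":{"moves":{"type":"array"}},"required":["moves"]}

```bash
ls; mkdir -p pics; cat > h.py <<'E'
import numpy as np, cv2, sys
from scipy.spatial.transform import Rotation as R
sys.path.insert(0,'.')
from plant import arm, grab_frame, camera_info, close_job
def snap(name,fn):
    ci=camera_info(name); im=grab_frame(name)
    cv2.imwrite('pics/'+fn,cv2.cvtColor(im,cv2.COLOR_RGB2BGR)); return im,ci
def proj(ci,P):
    P=np.atleast_2d(P); Rm=np.array(ci['rotation']); 
    c=(P-np.array(ci['origin']))@Rm
    u=c@np.array(ci['mtx']).T
    return u[:,:2]/u[:,2:]
def ray(ci,uv):
    d=np.linalg.inv(np.array(ci['mtx']))@np.array([uv[0],uv[1],1.]); return np.array(ci['rotation'])@d
def onplane(ci,uv,z):
    d=ray(ci,uv);o=np.array(ci['origin']);return o+d*(z-o[2])/d[2]
E
python3 - <<'E'
from h import *
for n in ['scene','side']:
    im,ci=snap(n,n+'0.png'); print(n,ci)
s=arm.read_state(); print(s)
E
```

```text
pics
scene {'mtx': array([[391.74836389,   0.        , 249.10663372],
       [  0.        , 391.74836389, 193.72525723],
       [  0.        ,   0.        ,   1.        ]]), 'origin': array([120.64098415, 586.03886125, 712.94583684]), 'rotation': array([-0.27214631,  0.87068693, -0.3891082 ,  0.12820089])}
side {'mtx': array([[422.38426968,   0.        , 253.67201385],
       [  0.        , 422.38426968, 186.53669826],
       [  0.        ,   0.        ,   1.        ]]), 'origin': array([ 754.85106929, -724.92417791,  792.19662686]), 'rotation': array([ 0.90458711,  0.11220348, -0.06295817, -0.40640966])}
{'time': 0.1, 'joint_positions': array([ 1.10511004,  0.46937416, -0.04860344,  1.53352698,  0.02409578,
        1.14098987, -0.08229128]), 'dq': array([ 0.00260633, -0.00200729,  0.00027817, -0.00395998,  0.00225696,
        0.00091171, -0.00042892]), 'tau': array([ 4.27902978e-04, -5.11516571e+01, -4.70925146e-02, -2.38390160e+01,
        1.07782666e-02,  4.34948874e-03,  3.16044598e-06]), 'position': array([ 285.33455307, -611.129174  ,  205.5775015 ]), 'ee_rot': array([-0.69015893, -0.15380444,  0.69045559, -0.15263002]), 'contact_force': array([-0.21502144, -0.30229618, -0.41862034]), 'ft_torque': array([-0.04071324, -0.00207348, -0.00509362]), 'grip_width': 1.0012286158412367}
```

```bash
sed -i "s/np.array(ci\['rotation'\])/R.from_quat(ci['rotation']).as_matrix()/g" h.py; cat h.py | head -30; python3 -c "
from h import *
for n in ['scene','side']:
    im=cv2.imread('pics/'+n+'0.png'); cv2.imwrite('pics/'+n+'0b.png',cv2.resize(im,(800,600),interpolation=cv2.INTER_CUBIC))"
```

```text
import numpy as np, cv2, sys
from scipy.spatial.transform import Rotation as R
sys.path.insert(0,'.')
from plant import arm, grab_frame, camera_info, close_job
def snap(name,fn):
    ci=camera_info(name); im=grab_frame(name)
    cv2.imwrite('pics/'+fn,cv2.cvtColor(im,cv2.COLOR_RGB2BGR)); return im,ci
def proj(ci,P):
    P=np.atleast_2d(P); Rm=R.from_quat(ci['rotation']).as_matrix(); 
    c=(P-np.array(ci['origin']))@Rm
    u=c@np.array(ci['mtx']).T
    return u[:,:2]/u[:,2:]
def ray(ci,uv):
    d=np.linalg.inv(np.array(ci['mtx']))@np.array([uv[0],uv[1],1.]); return R.from_quat(ci['rotation']).as_matrix()@d
def onplane(ci,uv,z):
    d=ray(ci,uv);o=np.array(ci['origin']);return o+d*(z-o[2])/d[2]
```

View pics/scene0.png

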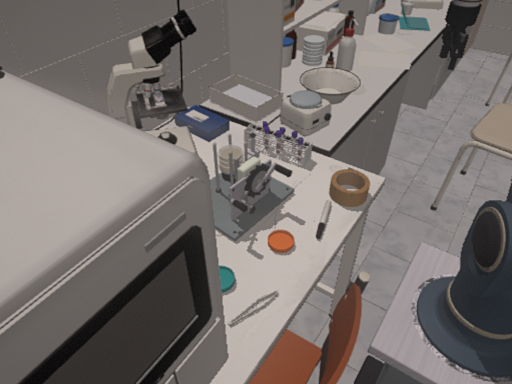

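View pics/side0.png

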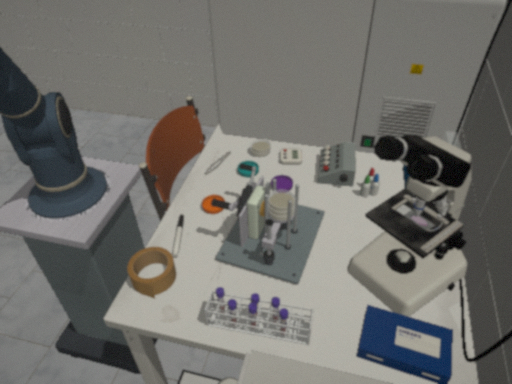

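```bash
python3 -c "
from h import *
im=cv2.imread('pics/scene0.png'); cv2.imwrite('pics/s1.png',cv2.resize(im[120:245,190:320],None,fx=5,fy=5,interpolation=cv2.INTER_CUBIC)[:600])
im=cv2.imread('pics/side0.png'); cv2.imwrite('pics/s2.png',cv2.resize(im[165:285,200:335],None,fx=5,fy=5,interpolation=cv2.INTER_CUBIC))"
```

```text
(no output)
```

View pics/s1.png

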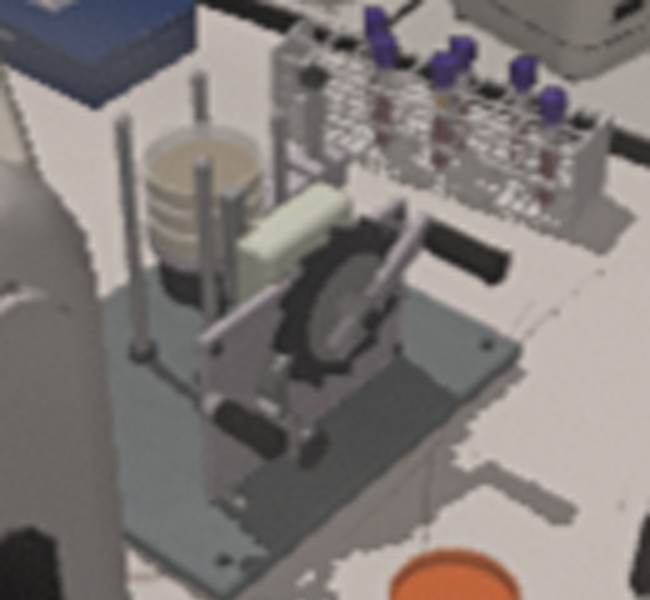

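View pics/s2.png

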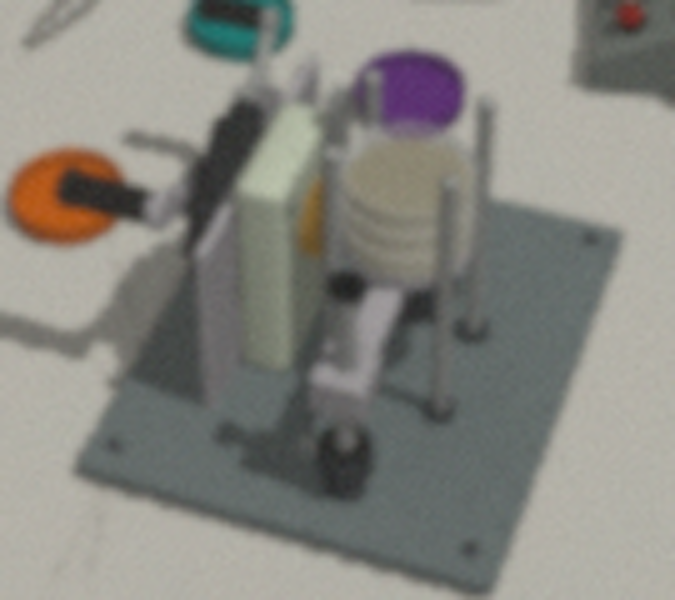

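```bash
cat > fit.py <<'E'
from h import *
from scipy.optimize import least_squares
cs,cd=camera_info('scene'),camera_info('side')
obs=[(cs,(-97.5,-46,122),(282.6,170.2)),(cs,(-95.5,109,115),(240,205.4)),(cs,(35,0,142),(231,152)),
(cd,(-97.5,-46,122),(221,204)),(cd,(-95.5,109,115),(246.4,167.4)),(cd,(35,0,142),(281.6,199))]
def W(p,P):
    c,s=np.cos(p[2]),np.sin(p[2]); P=np.array(P,float)
    return np.array([p[0]+c*P[0]-s*P[1],p[1]+s*P[0]+c*P[1],P[2]])
def f(p): return np.concatenate([proj(c,W(p,P))[0]-uv for c,P,uv in obs])
best=min((least_squares(f,[600,-100,a]) for a in [-1,-.5,0,.5,1]),key=lambda r:r.cost)
if __name__=='__main__':
    print(best.x,best.fun.reshape(-1,2).round(1))
    for c,uv in [(cs,(190+103,120+69)),(cs,(190+46,120+119)),(cd,(200+16,165+94)),(cd,(200+97,165+119)),(cd,(200+124,165+46))]: print(onplane(c,uv,8))
E
python3 fit.py
```

```text
[ 5.90357557e+02 -3.69587502e+01 -1.11674213e-01] [[ 0.7  0. ]
 [-0.3 -0.3]
 [-0.7 -0.8]
 [-0.7  0.3]
 [ 0.  -0.4]
 [ 0.2 -0.6]]
[ 494.03776197 -142.65244093    8.        ]
[514.4926414   92.63415974   8.        ]
[ 490.93009498 -140.06313184    8.        ]
[ 688.43405205 -164.17137254    8.        ]
[715.7801255   78.31357538   8.        ]
```

```bash
cat > plan.py <<'E'
from h import *
import json,os
from fit import W
LP=np.array([590.4,-37.0,-0.111])
if os.path.exists('lp.json'): LP=np.array(json.load(open('lp.json')))
def load(): 
    d=json.load(open('cmd.json')); return np.array(d['p']),R.from_quat(d['q'])
def save(p,q): json.dump(dict(p=list(p),q=list(q.as_quat())),open('cmd.json','w'))
def toolrot(tilt=0):
    # tool x down, tool y = +/- lift y ; tilt = CCW seen from front (about lift -x)... 
    Rl=R.from_euler('z',LP[2]).as_matrix()
    X=np.array([0,0,-1.]);Y=Rl@np.array([0,SY,0.]);Z=np.cross(X,Y)
    q=R.from_matrix(np.array([X,Y,Z]).T)
    ax=Rl@np.array([1.,0,0])
    return R.from_rotvec(-ax*tilt)*q   # tilt>0: tool turned ccw as seen from the front (looking +x: ccw = y- up..)
SY=1
def rows(targets,grip,n=5):
    """targets: list of 5 (p,q) world"""
    p0,q0=load(); out=[]
    for (p,q),g in zip(targets,grip):
        s=np.round(q0.inv().apply(np.array(p)-p0),1); r=np.round((q0.inv()*q).as_rotvec(),3)
        out+= [*s.tolist(),*r.tolist(),g]
    s=np.array(out[-7:-4]); r=np.array(out[-4:-1])
    save(p0+q0.apply(s),q0*R.from_rotvec(r))
    print(json.dumps(out)); return out
E
python3 - <<'E'
import plan; from plan import *
s=arm.read_state(); q=R.from_quat(s['ee_rot']); print(q.as_matrix().round(3))
save([285.602,-611.623,206.535],q)
for sy in (1,-1):
    plan.SY=sy; t=toolrot(); print(sy,(q.inv()*t).as_rotvec())
print([W(LP,P).round(1) for P in [(-97.5,-46,122),(-95.5,109,115),(-95.5,136,68),(-97.5,0,150)]])
E
```

```text
[[-0.001  0.423 -0.906]
 [ 0.002 -0.906 -0.423]
 [-1.    -0.002  0.   ]]
1 [-2.59376303e+00 -2.20258548e-03  6.88416893e-04]
-1 [5.47828667e-01 5.17482037e-04 1.65568050e-03]
[array([488.4, -71.9, 122. ]), array([507.6,  81.9, 115. ]), array([510.6, 108.7,  68. ]), array([493.5, -26.2, 150. ])]
```

```bash
sed -i 's/^SY=1/SY=-1/' plan.py; cat >> plan.py <<'E'
def line(p1,q1,ncall,g):
    p0,q0=load(); n=5*ncall; rv=(q0.inv()*q1).as_rotvec(); p1=np.array(p1,float)
    for c in range(ncall):
        rows([(p0+(p1-p0)*(c*5+i)/n,q0*R.from_rotvec(rv*(c*5+i)/n)) for i in range(1,6)],[g]*5)
E
python3 - <<'E'
from plan import *
line([470,0,270],toolrot(),3,-1)
E
```

```text
[-4.2, -31.8, -28.4, 0.037, 0.0, 0.0, -1, -8.4, -63.5, -56.8, 0.073, 0.0, 0.0, -1, -12.5, -95.3, -85.2, 0.11, 0.0, 0.0, -1, -16.7, -127.0, -113.6, 0.146, 0.0, 0.0, -1, -20.9, -158.8, -141.9, 0.183, 0.0, 0.001, -1]
[-4.2, -36.4, -22.2, 0.036, 0.0, -0.0, -1, -8.4, -72.7, -44.3, 0.073, 0.0, -0.0, -1, -12.6, -109.1, -66.5, 0.109, 0.0, -0.0, -1, -16.8, -145.5, -88.6, 0.146, 0.0, -0.0, -1, -21.1, -181.9, -110.7, 0.182, 0.0, 0.0, -1]
[-4.2, -39.8, -15.2, 0.037, 0.0, 0.0, -1, -8.4, -79.6, -30.4, 0.073, 0.0, 0.0, -1, -12.6, -119.4, -45.6, 0.11, 0.0, 0.0, -1, -16.8, -159.2, -60.8, 0.146, 0.0, 0.0, -1, -21.0, -198.9, -76.0, 0.183, 0.0, 0.001, -1]
```

Call:
arm_command:
  moves: [-4.2, -31.8, -28.4, 0.037, 0.0, 0.0, -1, -8.4, -63.5, -56.8, 0.073, 0.0, 0.0, -1, -12.5, -95.3, -85.2, 0.11, 0.0, 0.0, -1, -16.7, -127.0, -113.6, 0.146, 0.0, 0.0, -1, -20.9, -158.8, -141.9, 0.183, 0.0, 0.001, -1]

```text
time: 0.6
position: [347.1, -405.8, 227.2]
ee_rot: [-0.701, -0.089, 0.702, -0.089]
contact_force: [1.7, -0.4, 0.2]
grip_width: 0.997
```

Call:
arm_command:
  moves: [-4.2, -36.4, -22.2, 0.036, 0.0, 0.0, -1, -8.4, -72.7, -44.3, 0.073, 0.0, 0.0, -1, -12.6, -109.1, -66.5, 0.109, 0.0, 0.0, -1, -16.8, -145.5, -88.6, 0.146, 0.0, 0.0, -1, -21.1, -181.9, -110.7, 0.182, 0.0, 0.0, -1]

```text
time: 1.1
position: [408.4, -202.0, 248.3]
ee_rot: [0.707, 0.024, -0.707, 0.025]
contact_force: [0.3, -0.6, 1.0]
grip_width: 1.001
```

Call:
arm_command:
  moves: [-4.2, -39.8, -15.2, 0.037, 0.0, 0.0, -1, -8.4, -79.6, -30.4, 0.073, 0.0, 0.0, -1, -12.6, -119.4, -45.6, 0.11, 0.0, 0.0, -1, -16.8, -159.2, -60.8, 0.146, 0.0, 0.0, -1, -21.0, -198.9, -76.0, 0.183, 0.0, 0.001, -1]

```text
time: 1.6
position: [469.9, 1.6, 269.2]
ee_rot: [0.706, -0.041, -0.706, -0.039]
contact_force: [1.4, -0.4, -0.2]
grip_width: 1.0
```

```bash
python3 - <<'E'
from plan import *
im,ci=snap('wrist','w1.png'); s=arm.read_state(); print(s['time'],s['position'],s['joint_positions'].round(3),s['contact_force'].round(2),load()[0]); print(ci)
print((load()[1].inv()*R.from_quat(s['ee_rot'])).as_rotvec())
pts=[W(LP,P) for P in [(-97.5,-46,122),(-95.5,109,115),(-97.5,0,150),(-119,-46,122),(-76,-46,122)]]
print(proj(ci,pts))
E
```

```text
1.65 [471.90706564  10.17656367 270.28724829] [ 0.305  0.102 -0.444  1.891  0.045  1.154 -1.83 ] [2.27 6.3  1.61] [ 4.70033671e+02 -4.73206578e-02  2.69987658e+02]
{'mtx': array([[285.21093705,   0.        , 254.91843924],
       [  0.        , 285.21093705, 191.48665979],
       [  0.        ,   0.        ,   1.        ]]), 'origin': array([536.13741741,  -5.87515191, 435.73383539]), 'rotation': array([-0.66022591,  0.73945081,  0.09703501, -0.08887331])}
[-0.00797284  0.00380047 -0.00407636]
[[318.55094546 152.1165612 ]
 [178.93652777 149.81655481]
 [278.86476567 155.76962876]
 [317.46427929 171.35733344]
 [319.67719715 132.17487825]]
```

View pics/w1.png

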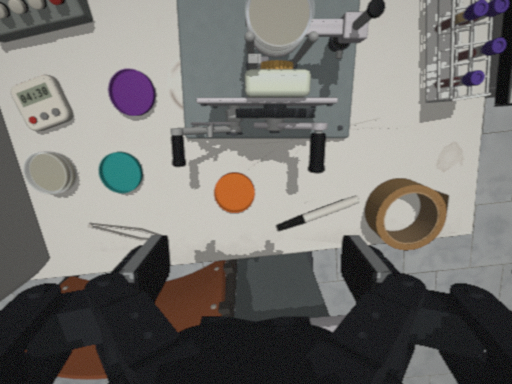

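Call:
arm_command:
  moves: [0, 0, 0, 0, 0, 0, -1, 0, 0, 0, 0, 0, 0, -1, 0, 0, 0, 0, 0, 0, -1, 0, 0, 0, 0, 0, 0, -1, 0, 0, 0, 0, 0, 0, -1]

```text
time: 2.15
position: [469.8, -1.0, 269.1]
ee_rot: [0.706, -0.041, -0.706, -0.039]
contact_force: [-0.2, 0.4, -0.2]
grip_width: 0.999
```

```bash
python3 - <<'E'
from plan import *
s=arm.read_state();im,ci=snap('wrist','w2.png'); print(s['time'],s['position'],s['contact_force'].round(2),load()[0]); 
print((load()[1].inv()*R.from_quat(s['ee_rot'])).as_rotvec())
pts=[W(LP,P) for P in [(-97.5,-46,122),(-95.5,109,115),(-119,-46,122),(-76,-46,122),(-55,42,95)]]
print(proj(ci,pts))
b=cv2.imread('pics/w2.png')[85:205,155:345]; cv2.imwrite('pics/w2c.png',cv2.resize(b,None,fx=4,fy=4,interpolation=cv2.INTER_CUBIC))
E
```

```text
2.15 [469.7854604   -0.95744126 269.06425374] [-0.24  0.38 -0.21] [ 4.70033671e+02 -4.73206578e-02  2.69987658e+02]
[0.00193683 0.00073542 0.00171261]
[[316.2557835  152.282983  ]
 [176.64306309 150.00101703]
 [315.21216281 171.52703032]
 [317.33744772 132.33742478]
 [236.87823274 112.46265231]]
```

View pics/w2c.png

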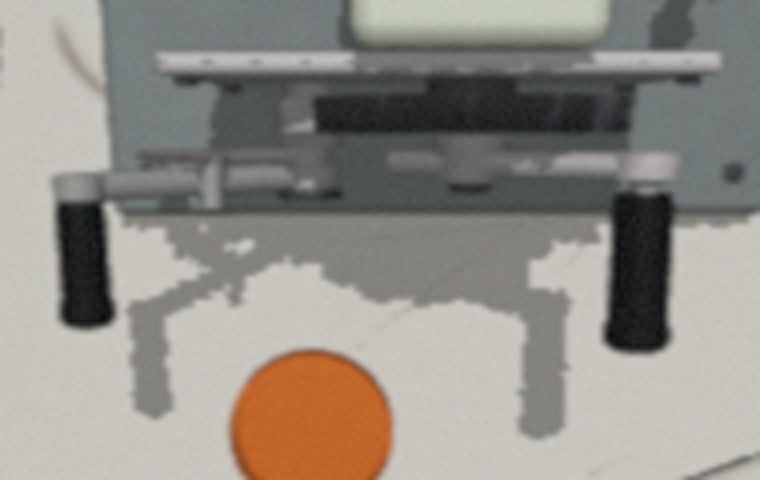

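```bash
echo "[590.0,-36.2,-0.111]">lp.json; cat >> plan.py <<'E'
def tcp(P,tilt):
    q=toolrot(tilt); return W(LP,P)+q.apply([5,0,0]),q
def leverP(sw,x=-97.5):
    a=np.radians(42)+sw; return np.array([x,50+88*np.sin(a),50+88*np.cos(a)])
def crankP(th,x=-98.5):  # th clockwise from top, rad
    return np.array([x,-52*np.sin(th),98+52*np.cos(th)])
E
python3 - <<'E'
from plan import *
P=leverP(0); print(P)
p,q=tcp(P,-0.3)
line(p+[0,0,70],q,1,-1)
line(p,q,1,-1)
E
```

```text
[-97.5        108.88349336 115.39674464]
[17.9, -17.6, -5.2, -0.0, 0.0, -0.06, -1, 35.7, -35.1, -10.3, -0.0, 0.0, -0.12, -1, 53.6, -52.7, -15.5, -0.0, 0.0, -0.18, -1, 71.5, -70.2, -20.6, -0.0, 0.0, -0.24, -1, 89.3, -87.8, -25.8, -0.0, 0.0, -0.3, -1]
[13.4, 4.1, 0.0, -0.0, 0.0, -0.0, -1, 26.8, 8.3, 0.0, -0.0, 0.0, -0.0, -1, 40.1, 12.4, 0.0, -0.0, 0.0, -0.0, -1, 53.5, 16.6, 0.0, -0.0, 0.0, -0.0, -1, 66.9, 20.7, 0.0, -0.0, 0.0, -0.0, -1]
```

Call:
arm_command:
  moves: [17.9, -17.6, -5.2, 0, 0, -0.06, -1, 35.7, -35.1, -10.3, 0, 0, -0.12, -1, 53.6, -52.7, -15.5, 0, 0, -0.18, -1, 71.5, -70.2, -20.6, 0, 0, -0.24, -1, 89.3, -87.8, -25.8, 0, 0, -0.3, -1]

```text
time: 2.7
position: [505.9, 84.4, 179.3]
ee_rot: [0.704, 0.066, -0.692, -0.145]
contact_force: [0.4, -0.1, 0.1]
grip_width: 1.0
```

Call:
arm_command:
  moves: [13.4, 4.1, 0, 0, 0, 0, -1, 26.8, 8.3, 0, 0, 0, 0, -1, 40.1, 12.4, 0, 0, 0, 0, -1, 53.5, 16.6, 0, 0, 0, 0, -1, 66.9, 20.7, 0, 0, 0, 0, -1]

```text
time: 3.2
position: [505.6, 83.6, 109.1]
ee_rot: [0.704, 0.066, -0.692, -0.144]
contact_force: [-0.0, -0.4, -0.1]
grip_width: 0.998
```

Call:
arm_command:
  moves: [0, 0, 0, 0, 0, 0, -0.5, 0, 0, 0, 0, 0, 0, -0.2, 0, 0, 0, 0, 0, 0, 0, 0, 0, 0, 0, 0, 0, 0.2, 0, 0, 0, 0, 0, 0, 0.3]

```text
time: 3.7
position: [505.8, 84.1, 110.3]
ee_rot: [0.705, 0.066, -0.692, -0.144]
contact_force: [-0.1, -0.5, -0.3]
grip_width: 0.354
```

```bash
python3 - <<'E'
from plan import *
s=arm.read_state();im,ci=snap('wrist','w3.png'); print(s['time'],s['position'],s['contact_force'].round(2),load()[0],s['grip_width'],s['joint_positions'].round(2)); 
snap('scene','sc3.png')
b=cv2.imread('pics/sc3.png')[120:245,190:320]; cv2.imwrite('pics/sc3c.png',cv2.resize(b,None,fx=4,fy=4,interpolation=cv2.INTER_CUBIC))
print((load()[1].inv()*R.from_quat(s['ee_rot'])).as_rotvec())
E
```

```text
3.7 [505.83729227  84.09383436 110.26531199] [-0.06 -0.53 -0.3 ] [505.34266365  84.27829808 110.60805577] 0.3539565446744799 [ 0.33  0.36 -0.47  2.05 -0.2   0.72 -1.65]
[-0.00054291  0.00213271  0.00151339]
```

View pics/w3.png

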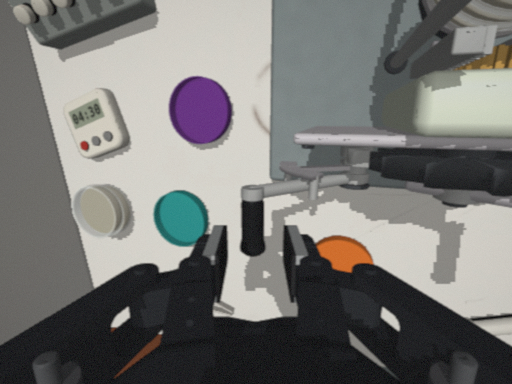

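View pics/sc3c.png

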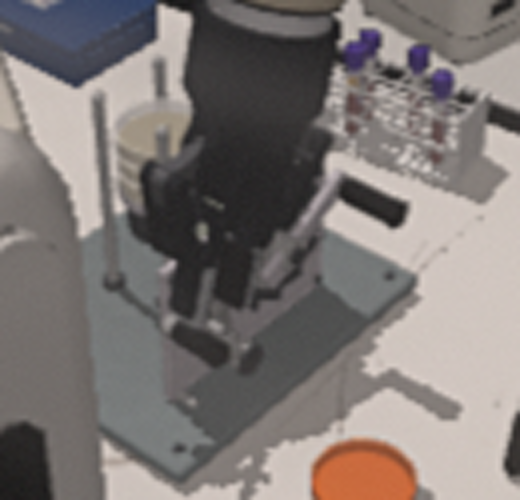

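```bash
python3 - <<'E'
from plan import *
s=arm.read_state();ci=camera_info('wrist'); q=R.from_quat(s['ee_rot']); p=s['position']
for d in (-30,-5,0,14): print(d,proj(ci,p+q.apply([d,0,0])))
print(proj(ci,[W(LP,leverP(0,x)) for x in(-113,-95.5,-78)]))
E
```

```text
-30 [[253.47332813 246.29276489]]
-5 [[253.63383423 227.92207253]]
0 [[253.66072162 224.844682  ]]
14 [[253.72880776 217.05189658]]
[[253.14672211 252.0058536 ]
 [253.1173476  225.67125715]
 [253.086381   197.90933643]]
```

Call:
arm_command:
  moves: [0, 0, 0, 0, 0, 0, 0.5, 0, 0, 0, 0, 0, 0, 0.7, 0, 0, 0, 0, 0, 0, 1, 0, 0, 0, 0, 0, 0, 1, 0, 0, 0, 0, 0, 0, 1]

```text
time: 4.3
position: [505.5, 84.1, 109.7]
ee_rot: [0.704, 0.066, -0.692, -0.144]
contact_force: [0.6, -0.2, 0.7]
grip_width: -0.0
```

```bash
python3 - <<'E'
from plan import *
# compute actual grip center in lift frame; then lever arc sw 0->0.63 in 2 calls
p0,q0=load()
sw=np.linspace(0,0.63,11)[1:]
T=[tcp(leverP(a),-0.3+a) for a in sw]
rows(T[:5],[1]*5); rows(T[5:],[1]*5)
E
```

```text
[4.8, -2.4, 0.0, -0.0, 0.0, 0.063, 1, 9.8, -4.4, 0.0, -0.0, 0.0, 0.126, 1, 14.9, -6.2, 0.0, -0.0, 0.0, 0.189, 1, 20.1, -7.6, 0.0, -0.0, 0.0, 0.252, 1, 25.4, -8.7, 0.0, -0.0, 0.0, 0.315, 1]
[4.8, -2.4, 0.0, -0.0, 0.0, 0.063, 1, 9.8, -4.4, 0.0, -0.0, 0.0, 0.126, 1, 14.9, -6.2, 0.0, -0.0, 0.0, 0.189, 1, 20.1, -7.6, 0.0, -0.0, 0.0, 0.252, 1, 25.4, -8.7, 0.0, -0.0, 0.0, 0.315, 1]
```

```bash
python3 - <<'E'
from plan import *
s=arm.read_state(); p=np.array(s['position']);q=R.from_quat(s['ee_rot'])
save(*tcp(leverP(0),-0.3))
snap('wrist','w4.png');snap('side','sd4.png');snap('scene','sc4.png')
b=cv2.imread('pics/sc4.png')[120:245,190:320]; cv2.imwrite('pics/sc4c.png',cv2.resize(b,None,fx=4,fy=4,interpolation=cv2.INTER_CUBIC))
b=cv2.imread('pics/sd4.png')[125:285,180:335]; cv2.imwrite('pics/sd4c.png',cv2.resize(b,None,fx=4,fy=4,interpolation=cv2.INTER_CUBIC)[:600])
E
```

```text
(no output)
```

View pics/w4.png

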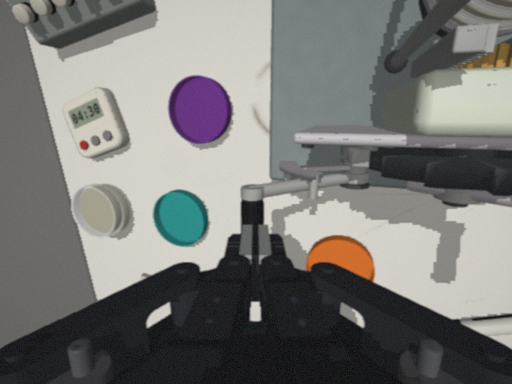

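View pics/sc4c.png

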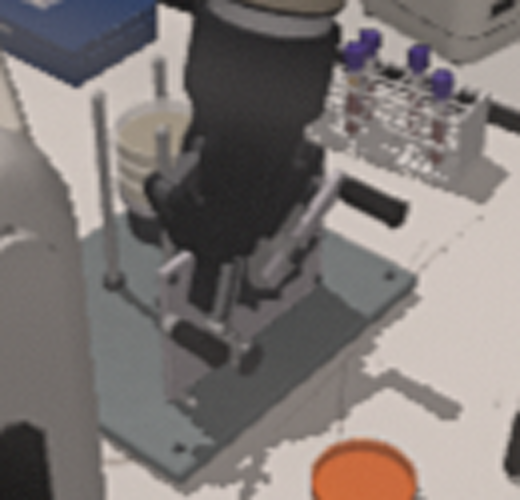

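View pics/sd4c.png

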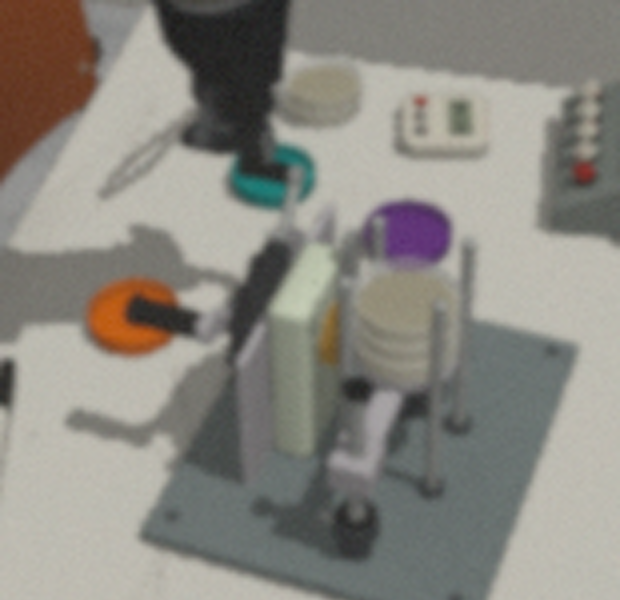

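```bash
python3 - <<'E'
from plan import *
s=arm.read_state(); q=R.from_quat(s['ee_rot']); p=s['position']; print(p)
for n in ('wrist','scene','side'):
    ci=camera_info(n)
    for d in (-40,-20,0,14):
        u=[proj(ci,p+q.apply([d,0,z]))[0] for z in(-11,0,11)]
        if n=='scene': u=[(a-[190,120])*4 for a in u]
        if n=='side': u=[(a-[180,125])*4 for a in u]
        print(n,d,np.round(u,0).tolist())
    print(q.apply([0,0,11]))
E
```

```text
[505.43334516  84.16768995 109.68453901]
wrist -40 [[253.0, 235.0], [253.0, 255.0], [253.0, 275.0]]
wrist -20 [[253.0, 220.0], [253.0, 238.0], [253.0, 256.0]]
wrist 0 [[254.0, 208.0], [254.0, 225.0], [254.0, 241.0]]
wrist 14 [[254.0, 201.0], [254.0, 217.0], [254.0, 232.0]]
[-1.09321748e+01  1.21963717e+00 -6.22551824e-03]
scene -40 [[198.0, 280.0], [213.0, 289.0], [228.0, 298.0]]
scene -20 [[192.0, 312.0], [206.0, 320.0], [221.0, 329.0]]
scene 0 [[185.0, 342.0], [200.0, 351.0], [215.0, 360.0]]
scene 14 [[181.0, 363.0], [196.0, 372.0], [210.0, 381.0]]
[-1.09321748e+01  1.21963717e+00 -6.22551824e-03]
side -40 [[271.0, 139.0], [254.0, 135.0], [238.0, 132.0]]
side -20 [[275.0, 157.0], [259.0, 154.0], [243.0, 150.0]]
side 0 [[279.0, 175.0], [264.0, 172.0], [248.0, 168.0]]
side 14 [[282.0, 188.0], [267.0, 184.0], [251.0, 180.0]]
[-1.09321748e+01  1.21963717e+00 -6.22551824e-03]
```

```bash
python3 - <<'E'
import cv2
a=cv2.imread('pics/w4.png')[170:320,180:330]; b=cv2.imread('pics/sc4.png')[150:225,215:290]
cv2.imwrite('pics/z4.png',cv2.hconcat([cv2.resize(a,(400,400),interpolation=cv2.INTER_CUBIC),cv2.resize(cv2.convertScaleAbs(b,alpha=1.6,beta=20),(400,400),interpolation=cv2.INTER_CUBIC)]))
E
```

```text
(no output)
```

View pics/z4.png

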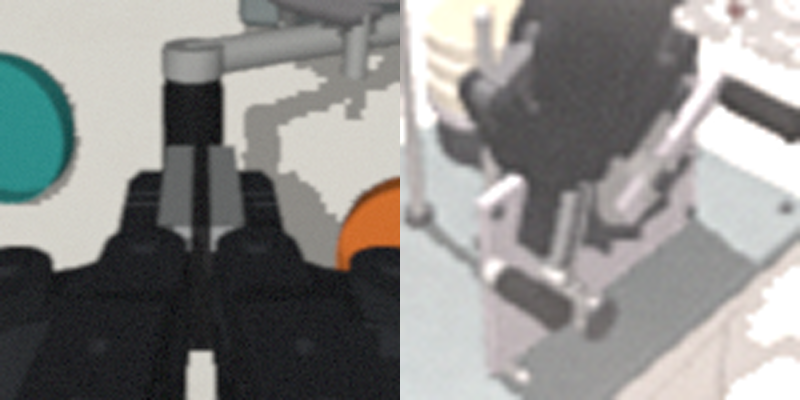

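Call:
arm_command:
  moves: [0, 0, 0, 0, 0, 0, 1, 0, 0, 0, 0, 0, 0, 1, 0, 0, 0, 0, 0, 0, 1, 0, 0, 0, 0, 0, 0, 1, 0, 0, 0, 0, 0, 0, 1]

```text
time: 4.95
position: [505.4, 84.1, 109.7]
ee_rot: [0.704, 0.066, -0.692, -0.144]
contact_force: [0.4, 0.0, 0.9]
grip_width: -0.002
```

```bash
python3 - <<'E'
from plan import *
s=arm.read_state(); print(s['position'],s['grip_width'],s['contact_force'])
snap('wrist','w5.png');snap('side','sd5.png');snap('scene','sc5.png')
a=cv2.imread('pics/w5.png')[170:320,180:330]; b=cv2.imread('pics/sc5.png')[150:225,215:290]
cv2.imwrite('pics/z5.png',cv2.hconcat([cv2.resize(a,(400,400),interpolation=cv2.INTER_CUBIC),cv2.resize(cv2.convertScaleAbs(b,alpha=1.6,beta=20),(400,400),interpolation=cv2.INTER_CUBIC)]))
E
```

```text
[505.44317774  84.10957991 109.69737186] -0.0019076960046773366 [0.43042986 0.02055239 0.90205161]
```

View pics/z5.png

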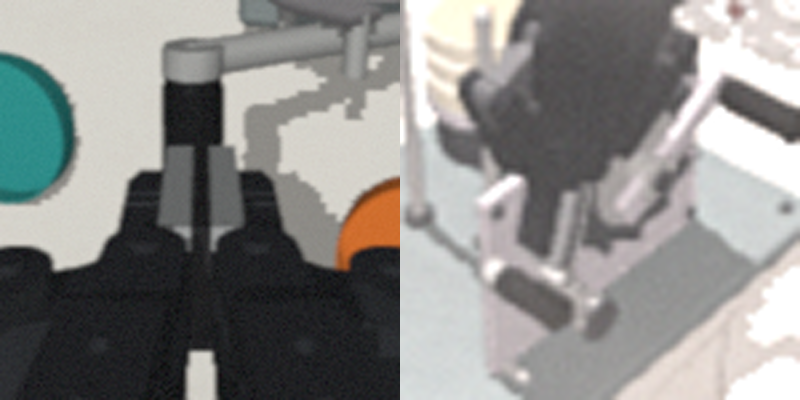

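Call:
arm_command:
  moves: [0, 0, 0, 0, 0, 0, 0, 0, 0, 0, 0, 0, 0, 0, 0, 0, 0, 0, 0, 0, 0, 0, 0, 0, 0, 0, 0, 0, 0, 0, 0, 0, 0, 0, 0]

```text
time: 5.6
position: [505.4, 84.1, 109.7]
ee_rot: [0.704, 0.066, -0.692, -0.144]
contact_force: [-0.2, 0.2, -0.2]
grip_width: 0.498
```

Call:
arm_command:
  moves: [4, 0, 0, 0, 0, 0, 0, 8, 0, 0, 0, 0, 0, 0, 12, 0, 0, 0, 0, 0, 0, 16, 0, 0, 0, 0, 0, 0, 20, 0, 0, 0, 0, 0, 0]

```text
time: 6.1
position: [506.0, 90.1, 90.1]
ee_rot: [0.704, 0.066, -0.692, -0.144]
contact_force: [-0.3, 1.0, 0.7]
grip_width: 0.5
```

```bash
python3 - <<'E'
from plan import *
p,q=load(); save(p+q.apply([20,0,0]),q)
s=arm.read_state(); print(s['position'],s['grip_width'],s['contact_force'])
snap('wrist','w6.png');snap('side','sd6.png');snap('scene','sc6.png')
a=cv2.imread('pics/w6.png')[170:320,180:330]; b=cv2.imread('pics/sc6.png')[150:225,215:290]
cv2.imwrite('pics/z6.png',cv2.hconcat([cv2.resize(a,(400,400),interpolation=cv2.INTER_CUBIC),cv2.resize(cv2.convertScaleAbs(b,alpha=1.6,beta=20),(400,400),interpolation=cv2.INTER_CUBIC)]))
E
```

```text
[506.02373712  90.12297585  90.11291241] 0.49972470282896325 [-0.29192211  0.9952668   0.70872526]
```

View pics/z6.png

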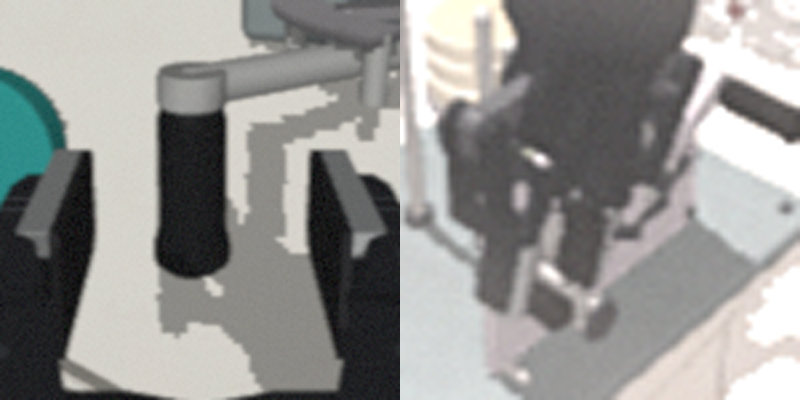

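Call:
arm_command:
  moves: [4, 0, 0, 0, 0, 0, 0, 8, 0, 0, 0, 0, 0, 0, 12, 0, 0, 0, 0, 0, 0, 16, 0, 0, 0, 0, 0, 0, 16, 0, 0, 0, 0, 0, 0]

```text
time: 6.75
position: [506.1, 94.9, 74.7]
ee_rot: [0.704, 0.066, -0.693, -0.144]
contact_force: [1.1, -0.4, 0.4]
grip_width: 0.498
```

Call:
arm_command:
  moves: [0, 0, 0, 0, 0, 0, 0.3, 0, 0, 0, 0, 0, 0, 0.5, 0, 0, 0, 0, 0, 0, 0.8, 0, 0, 0, 0, 0, 0, 1, 0, 0, 0, 0, 0, 0, 1]

```text
time: 7.25
position: [507.0, 96.3, 76.1]
ee_rot: [0.704, 0.067, -0.692, -0.144]
contact_force: [-1.0, 5.6, 3.8]
grip_width: 0.141
```

```bash
python3 - <<'E'
from plan import *
p,q=load(); save(p+q.apply([16,0,0]),q)
s=arm.read_state(); print(s['position'],s['grip_width'],s['contact_force'])
snap('wrist','w7.png');snap('side','sd7.png');snap('scene','sc7.png')
a=cv2.imread('pics/w7.png')[170:320,180:330]; b=cv2.imread('pics/sc7.png')[150:225,215:290]
cv2.imwrite('pics/z7.png',cv2.hconcat([cv2.resize(a,(400,400),interpolation=cv2.INTER_CUBIC),cv2.resize(cv2.convertScaleAbs(b,alpha=1.6,beta=20),(400,400),interpolation=cv2.INTER_CUBIC)]))
E
```

```text
[506.95004968  96.28750629  76.0533838 ] 0.14135956719797577 [-1.03277589  5.62368085  3.76897341]
```

View pics/z7.png

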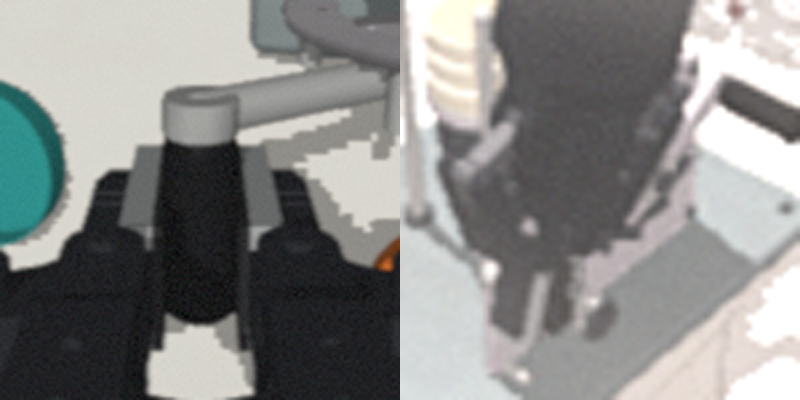

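```bash
sed -i 's/apply(\[5,0,0\])/apply([OFF,0,0])/; s/^SY=-1/SY=-1\nOFF=41/' plan.py; python3 - <<'E'
from plan import *
p,q=load(); print(p, tcp(leverP(0),-.3)[0])
sw=np.linspace(0,0.63,11)[1:]
T=[tcp(leverP(a),-0.3+a) for a in sw]
rows(T[:5],[1]*5); rows(T[5:],[1]*5)
E
```

```text
[506.50344898  94.85545716  76.22794859] [506.50344898  94.85545716  76.22794859]
[4.8, -0.1, 0.0, 0.0, -0.0, 0.063, 1, 9.5, 0.1, -0.0, -0.0, 0.0, 0.126, 1, 14.3, 0.6, -0.0, 0.0, 0.0, 0.189, 1, 19.0, 1.4, 0.0, 0.0, 0.0, 0.252, 1, 23.6, 2.5, -0.0, -0.0, 0.0, 0.315, 1]
[4.8, -0.2, 0.0, 0.0, 0.0, 0.063, 1, 9.5, 0.0, 0.0, 0.0, 0.0, 0.126, 1, 14.3, 0.5, -0.0, 0.0, 0.0, 0.189, 1, 19.0, 1.3, -0.0, 0.0, 0.0, 0.252, 1, 23.6, 2.4, -0.0, 0.0, 0.0, 0.315, 1]
```

Call:
arm_command:
  moves: [4.8, -0.1, 0, 0, 0, 0.063, 1, 9.5, 0.1, 0, 0, 0, 0.126, 1, 14.3, 0.6, 0, 0, 0, 0.189, 1, 19, 1.4, 0, 0, 0, 0.252, 1, 23.6, 2.5, 0, 0, 0, 0.315, 1]

```text
time: 7.9
position: [507.6, 100.8, 52.7]
ee_rot: [0.706, -0.045, -0.706, -0.033]
contact_force: [-1.9, 6.0, 2.7]
grip_width: 0.143
```

Call:
arm_command:
  moves: [4.8, -0.2, 0, 0, 0, 0.063, 1, 9.5, 0, 0, 0, 0, 0.126, 1, 14.3, 0.5, 0, 0, 0, 0.189, 1, 19, 1.3, 0, 0, 0, 0.252, 1, 23.6, 2.4, 0, 0, 0, 0.315, 1]

```text
time: 8.4
position: [507.2, 98.0, 28.8]
ee_rot: [-0.691, 0.155, 0.702, -0.078]
contact_force: [-5.5, 5.3, 21.9]
grip_width: 0.14
```

```bash
python3 - <<'E'
from plan import *
s=arm.read_state(); print(s['position'],s['grip_width'],s['contact_force'],load()[0])
im,ci=snap('wrist','w8.png');snap('scene','sc8.png')
a=cv2.imread('pics/w8.png')[100:320,160:380]; b=cv2.imread('pics/sc8.png')[150:225,215:290]
cv2.imwrite('pics/z8.png',cv2.hconcat([cv2.resize(a,(400,400),interpolation=cv2.INTER_CUBIC),cv2.resize(cv2.convertScaleAbs(b,alpha=1.6,beta=20),(400,400),interpolation=cv2.INTER_CUBIC)]))
print(proj(ci,[W(LP,leverP(.63,x)) for x in(-113,-95.5,-78)]))
E
```

```text
[507.24265225  97.95124295  28.79784143] 0.13988279348280575 [-5.50784476  5.25598219 21.92650401] [506.7064079   96.67640028  29.38186053]
[[257.68340352 285.46225343]
 [257.79139503 253.615253  ]
 [257.90672492 219.60414246]]
```

View pics/z8.png

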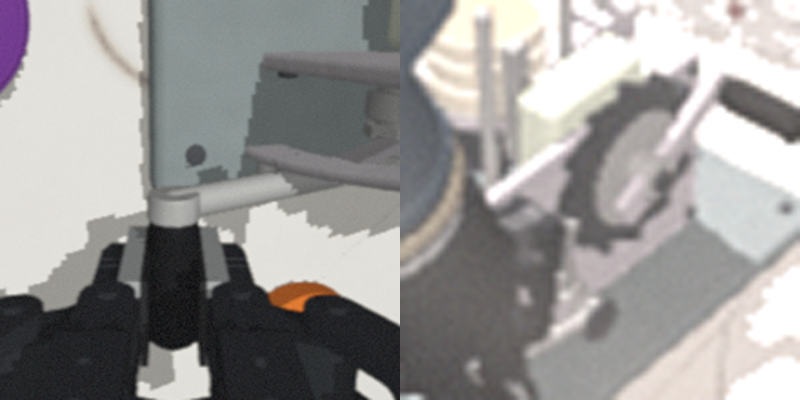

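```bash
python3 - <<'E'
from plan import *
p,q=load()
line(p+q.apply([-90,0,0]),q,1,-0.2)
cp,cq=tcp(crankP(np.radians(62)),0)
print(cp)
line(cp+[0,0,110],cq,1,-0.2)
line(cp+[0,0,60],cq,1,-0.2)
E
```

```text
[-18.0, -0.0, -0.0, 0.0, 0.0, 0.0, -0.2, -36.0, -0.0, -0.0, 0.0, 0.0, 0.0, -0.2, -54.0, -0.0, -0.0, 0.0, 0.0, 0.0, -0.2, -72.0, -0.0, -0.0, 0.0, 0.0, 0.0, -0.2, -90.0, -0.0, -0.0, 0.0, 0.0, 0.0, -0.2]
[487.02027192 -70.91965451  81.41252126]
[-1.7, 42.4, 0.2, -0.0, -0.0, -0.066, -0.2, -3.4, 84.9, 0.4, 0.0, 0.0, -0.132, -0.2, -5.2, 127.3, 0.6, 0.0, 0.0, -0.198, -0.2, -6.9, 169.7, 0.8, 0.0, 0.0, -0.264, -0.2, -8.6, 212.1, 1.0, 0.0, 0.0, -0.33, -0.2]
[10.0, 0.0, -0.0, 0.0, -0.0, -0.0, -0.2, 20.0, 0.0, -0.0, 0.0, -0.0, -0.0, -0.2, 30.0, 0.0, 0.0, 0.0, -0.0, -0.0, -0.2, 40.0, 0.0, 0.0, 0.0, 0.0, -0.0, -0.2, 50.0, 0.0, -0.0, 0.0, 0.0, -0.0, -0.2]
```

Call:
arm_command:
  moves: [0, 0, 0, 0, 0, 0, 0.5, 0, 0, 0, 0, 0, 0, 0, 0, 0, 0, 0, 0, 0, -0.2, 0, 0, 0, 0, 0, 0, -0.2, 0, 0, 0, 0, 0, 0, -0.2]

```text
time: 9.0
position: [506.9, 95.9, 28.4]
ee_rot: [-0.69, 0.156, 0.703, -0.078]
contact_force: [0.1, -0.4, 0.4]
grip_width: 0.595
```

Call:
arm_command:
  moves: [-18, 0, 0, 0, 0, 0, -0.2, -36, 0, 0, 0, 0, 0, -0.2, -54, 0, 0, 0, 0, 0, -0.2, -72, 0, 0, 0, 0, 0, -0.2, -90, 0, 0, 0, 0, 0, -0.2]

```text
time: 9.5
position: [510.0, 125.4, 114.2]
ee_rot: [-0.69, 0.156, 0.703, -0.078]
contact_force: [0.1, -0.9, -0.0]
grip_width: 0.597
```

Call:
arm_command:
  moves: [-1.7, 42.4, 0.2, 0, 0, -0.066, -0.2, -3.4, 84.9, 0.4, 0, 0, -0.132, -0.2, -5.2, 127.3, 0.6, 0, 0, -0.198, -0.2, -6.9, 169.7, 0.8, 0, 0, -0.264, -0.2, -8.6, 212.1, 1, 0, 0, -0.33, -0.2]

```text
time: 10.0
position: [486.5, -72.5, 191.9]
ee_rot: [0.707, -0.039, -0.705, -0.039]
contact_force: [0.4, 0.0, -0.7]
grip_width: 0.6
```

Call:
arm_command:
  moves: [10, 0, 0, 0, 0, 0, -0.2, 20, 0, 0, 0, 0, 0, -0.2, 30, 0, 0, 0, 0, 0, -0.2, 40, 0, 0, 0, 0, 0, -0.2, 50, 0, 0, 0, 0, 0, -0.2]

```text
time: 10.5
position: [486.9, -69.2, 139.3]
ee_rot: [-0.706, 0.039, 0.706, 0.038]
contact_force: [0.3, 0.3, 1.0]
grip_width: 0.598
```

```bash
python3 - <<'E'
from plan import *
s=arm.read_state(); print(s['position'],s['grip_width'],s['contact_force'],load()[0],s['joint_positions'].round(2))
im,ci=snap('wrist','w9.png');snap('scene','sc9.png')
a=cv2.imread('pics/w9.png')[100:300,160:360]; b=cv2.imread('pics/sc9.png')[135:235,215:315]
cv2.imwrite('pics/z9.png',cv2.hconcat([cv2.resize(a,(400,400),interpolation=cv2.INTER_CUBIC),cv2.resize(cv2.convertScaleAbs(b,alpha=1.4,beta=20),(400,400),interpolation=cv2.INTER_CUBIC)]))
print(2*(proj(ci,[W(LP,(x,-46,122)) for x in(-119,-97.5,-76)])-[160,100]))
print(2*(proj(ci,[W(LP,leverP(.63,x)) for x in(-113,-95.5,-78)])-[160,100]))
q=R.from_quat(s['ee_rot'])
print(2*(proj(ci,[s['position']+q.apply([d,0,0]) for d in(-41,0)])-[160,100]))
E
```

```text
[486.88486259 -69.23608756 139.26170191] 0.5978046930087235 [0.26139712 0.32136329 0.99945029] [487.02474458 -70.87952587 141.39116192] [ 0.11  0.25 -0.07  2.03  0.02  0.86 -1.65]
[[192.90656251 285.13108634]
 [193.21400854 227.23675111]
 [193.53981338 165.88531943]]
[[-223.75547008  218.24630961]
 [-231.353226    179.62977477]
 [-239.24072725  139.54057341]]
[[187.74350335 313.05793275]
 [188.07444715 249.85194409]]
```

View pics/z9.png

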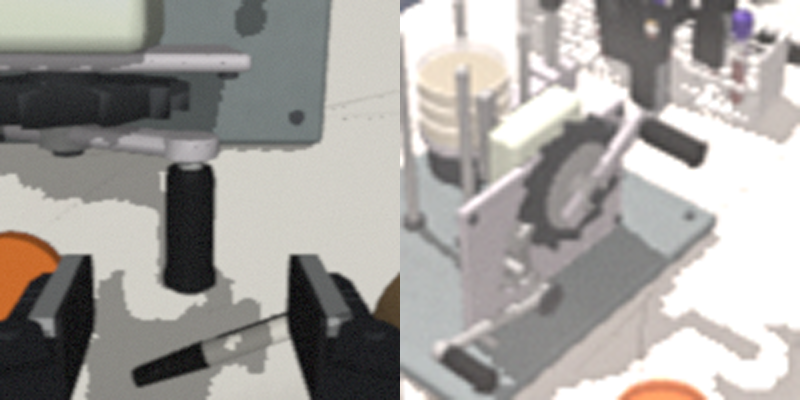

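Call:
arm_command:
  moves: [12, 0, 0, 0, 0, 0, -0.2, 24, 0, 0, 0, 0, 0, -0.2, 36, 0, 0, 0, 0, 0, -0.2, 48, 0, 0, 0, 0, 0, -0.2, 60, 0, 0, 0, 0, 0, -0.2]

```text
time: 11.1
position: [487.0, -71.1, 79.6]
ee_rot: [0.706, -0.04, -0.706, -0.039]
contact_force: [0.2, -0.2, -0.7]
grip_width: 0.597
```

Call:
arm_command:
  moves: [0, 0, 0, 0, 0, 0, -0.2, 0, 0, 0, 0, 0, 0, 0, 0, 0, 0, 0, 0, 0, 0.2, 0, 0, 0, 0, 0, 0, 0.3, 0, 0, 0, 0, 0, 0, 0.4]

```text
time: 11.6
position: [487.5, -71.1, 81.3]
ee_rot: [0.707, -0.04, -0.705, -0.039]
contact_force: [0.5, 1.4, -0.2]
grip_width: 0.297
```

```bash
python3 - <<'E'
from plan import *
save(*tcp(crankP(np.radians(62)),0))
s=arm.read_state(); print(s['position'],s['grip_width'],s['contact_force'],load()[0])
im,ci=snap('wrist','w10.png');snap('scene','sc10.png')
a=cv2.imread('pics/w10.png')[100:300,160:360]; b=cv2.imread('pics/sc10.png')[135:235,215:315]
cv2.imwrite('pics/z10.png',cv2.hconcat([cv2.resize(a,(400,400),interpolation=cv2.INTER_CUBIC),cv2.resize(cv2.convertScaleAbs(b,alpha=1.4,beta=20),(400,400),interpolation=cv2.INTER_CUBIC)]))
E
```

```text
[487.50952479 -71.13832975  81.26482087] 0.2968452054021936 [ 0.53663648  1.39241528 -0.21639228] [487.02027192 -70.91965451  81.41252126]
```

View pics/z10.png

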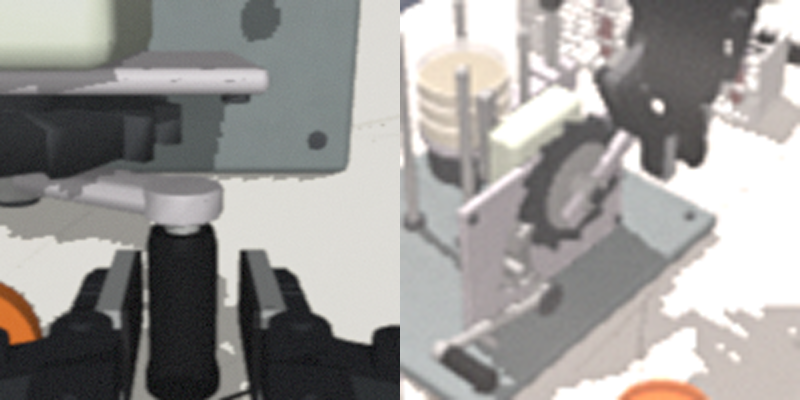

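Call:
arm_command:
  moves: [0, -1, 0, 0, 0, 0, 0.4, 0, -1, 0, 0, 0, 0, 0.5, 0, -1, 0, 0, 0, 0, 0.6, 0, -1, 0, 0, 0, 0, 0.7, 0, -1, 0, 0, 0, 0, 1]

```text
time: 12.2
position: [487.4, -69.3, 80.9]
ee_rot: [0.706, -0.039, -0.706, -0.039]
contact_force: [0.1, 3.1, 0.5]
grip_width: 0.173
```

Call:
arm_command:
  moves: [0, 0, 0, 0, 0, 0, 1, 0, 0, 0, 0, 0, 0, 1, 0, 0, 0, 0, 0, 0, 1, 0, 0, 0, 0, 0, 0, 1, 0, 0, 0, 0, 0, 0, 1]

```text
time: 12.7
position: [487.3, -69.4, 80.8]
ee_rot: [0.706, -0.04, -0.706, -0.039]
contact_force: [-0.6, 4.6, 0.7]
grip_width: 0.177
```

```bash
python3 - <<'E'
from plan import *
p,q=load(); p=p+q.apply([0,-1,0]); save(p,q)
s=arm.read_state(); print(s['position'],s['grip_width'],s['contact_force'],load()[0])
th0=np.radians(62); base=p-W(LP,crankP(th0))
# raise by 0.14 rad over 2 calls
for a,b in((0,.06),(.06,.12),(.12,.16)):
    rows([(base+W(LP,crankP(th0+t)),q) for t in np.linspace(a,b,6)[1:]],[1]*5)
E
```

```text
[487.34215415 -69.4094253   80.78620241] 0.1767271110293622 [-0.56446996  4.64746102  0.74500489] [487.13104412 -69.92580869  81.41252126]
[0.6, 0.3, -0.0, 0.0, 0.0, 0.0, 1, 1.1, 0.6, 0.0, 0.0, 0.0, 0.0, 1, 1.7, 0.8, 0.0, 0.0, 0.0, 0.0, 1, 2.2, 1.1, -0.0, 0.0, 0.0, 0.0, 1, 2.8, 1.4, -0.0, 0.0, 0.0, 0.0, 1]
[0.6, 0.2, -0.0, 0.0, 0.0, 0.0, 1, 1.1, 0.5, -0.0, 0.0, 0.0, 0.0, 1, 1.7, 0.7, -0.0, 0.0, 0.0, 0.0, 1, 2.3, 1.0, 0.0, 0.0, 0.0, 0.0, 1, 2.9, 1.2, -0.0, 0.0, 0.0, 0.0, 1]
[0.4, 0.1, -0.0, 0.0, 0.0, 0.0, 1, 0.8, 0.3, -0.0, 0.0, 0.0, 0.0, 1, 1.1, 0.4, -0.0, 0.0, 0.0, 0.0, 1, 1.5, 0.6, -0.0, 0.0, 0.0, 0.0, 1, 1.9, 0.7, -0.0, 0.0, 0.0, 0.0, 1]
```

Call:
arm_command:
  moves: [0.6, 0.3, 0, 0, 0, 0, 1, 1.1, 0.6, 0, 0, 0, 0, 1, 1.7, 0.8, 0, 0, 0, 0, 1, 2.2, 1.1, 0, 0, 0, 0, 1, 2.8, 1.4, 0, 0, 0, 0, 1]

```text
time: 13.2
position: [487.2, -70.8, 78.1]
ee_rot: [0.706, -0.039, -0.706, -0.039]
contact_force: [-0.7, 5.1, 0.8]
grip_width: 0.175
```

Call:
arm_command:
  moves: [0.6, 0.2, 0, 0, 0, 0, 1, 1.1, 0.5, 0, 0, 0, 0, 1, 1.7, 0.7, 0, 0, 0, 0, 1, 2.3, 1, 0, 0, 0, 0, 1, 2.9, 1.2, 0, 0, 0, 0, 1]

```text
time: 13.7
position: [487.0, -72.0, 75.2]
ee_rot: [0.706, -0.04, -0.706, -0.039]
contact_force: [0.5, 5.4, 2.1]
grip_width: 0.175
```

Call:
arm_command:
  moves: [0.4, 0.1, 0, 0, 0, 0, 1, 0.8, 0.3, 0, 0, 0, 0, 1, 1.1, 0.4, 0, 0, 0, 0, 1, 1.5, 0.6, 0, 0, 0, 0, 1, 1.9, 0.7, 0, 0, 0, 0, 1]

```text
time: 14.2
position: [487.0, -72.7, 73.3]
ee_rot: [0.706, -0.04, -0.706, -0.039]
contact_force: [-0.6, 5.4, 3.6]
grip_width: 0.178
```

```bash
python3 - <<'E'
from plan import *
s=arm.read_state(); print(s['position'],s['grip_width'],s['contact_force'],load()[0])
im,ci=snap('wrist','w11.png');im,cs=snap('scene','sc11.png')
a=cv2.imread('pics/w11.png')[100:300,60:260]; b=cv2.imread('pics/sc11.png')[160:225,225:290]
cv2.imwrite('pics/z11.png',cv2.hconcat([cv2.resize(a,(400,400),interpolation=cv2.INTER_CUBIC),cv2.resize(cv2.convertScaleAbs(b,alpha=1.4,beta=20),(400,400),interpolation=cv2.INTER_CUBIC)]))
for y in (42,48,56): print((proj(cs,W(LP,(-55,y,95)))-[225,160])*400/65+[400,0],(proj(ci,W(LP,(-55,y,95)))-[60,100])*2)
E
```

```text
[486.97552491 -72.69031217  73.34871311] 0.17761535399456205 [-0.62561951  5.42548173  3.63096047] [486.76549585 -73.2054999   73.81252126]
[[530.82958243 180.79628661]] [[ 37.001801   123.13345733]]
[[520.58430461 188.47086592]] [[ 13.48419228 123.12558992]]
[[506.81014893 198.78887309]] [[-17.879738   123.11509765]]
```

View pics/z11.png

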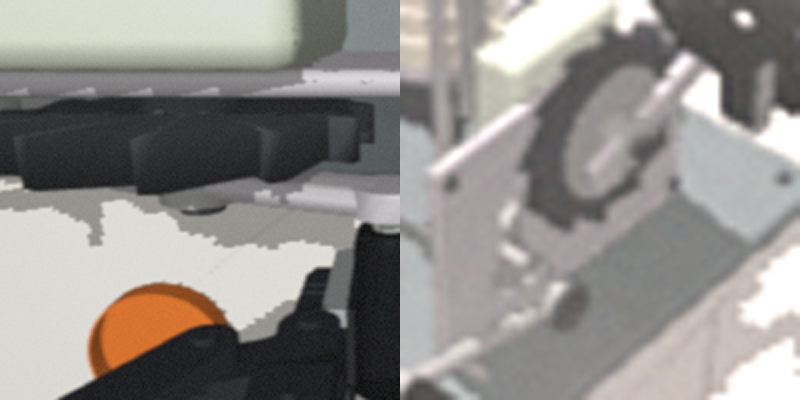

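```bash
python3 - <<'E'
import cv2
L=[cv2.resize(cv2.imread(f'pics/{f}.png')[178:218,232:272],(400,400),interpolation=cv2.INTER_CUBIC) for f in('sc9','sc11')]
cv2.imwrite('pics/z12.png',cv2.convertScaleAbs(cv2.hconcat(L),alpha=1.4))
E
```

```text
(no output)
```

View pics/z12.png

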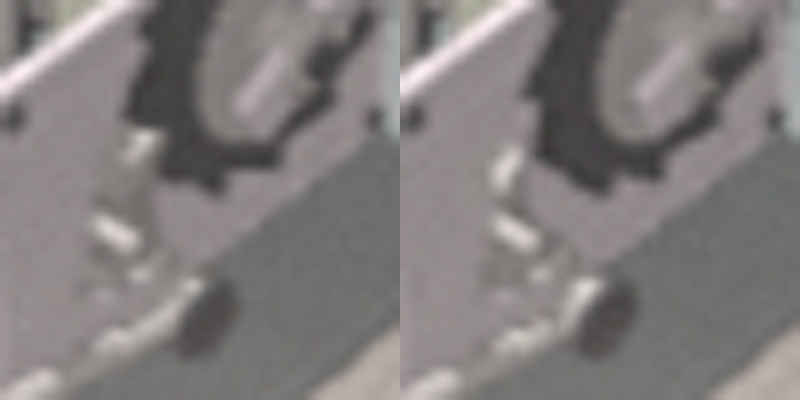

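```bash
cat > low.py <<'E'
import sys
from plan import *
BASE=np.array([0,0,0.])
d=json.load(open('low.json')) if os.path.exists('low.json') else None
th0=np.radians(62)
if d is None:
    p,q=load(); base=p-W(LP,crankP(th0+.16)); d=dict(base=base.tolist(),t=.16)
p,q=load(); base=np.array(d['base'])
s=arm.read_state(); F=s['contact_force']; th=th0+d['t']
Rl=R.from_euler('z',-LP[2]); Fl=Rl.apply(F); e=Rl.apply(s['position']-p)
low=np.array([0,np.cos(th),np.sin(th)]); rad=np.array([0,-np.sin(th),np.cos(th)])
print('t',s['time'],'th',round(d['t'],3),'Flow',round(Fl@low,2),'Frad',round(Fl@rad,2),'Fx',round(Fl[0],2),'elow',round(e@low,2),'erad',round(e@rad,2),'w',round(s['grip_width'],3))
for step in map(float,sys.argv[1:]):
    t1=d['t']-step
    rows([(base+W(LP,crankP(th0+t)),q) for t in np.linspace(d['t'],t1,6)[1:]],[1]*5)
    d['t']=t1
json.dump(d,open('low.json','w'))
E
python3 low.py .1 .2
```

```text
t 14.3 th 0.16 Flow 4.26 Frad -3.44 Fx -1.39 elow -0.32 erad -0.63 w 0.174
[-1.0, -0.3, -0.0, 0.0, 0.0, 0.0, 1, -2.0, -0.7, 0.0, 0.0, 0.0, 0.0, 1, -2.9, -1.1, -0.0, 0.0, 0.0, 0.0, 1, -3.9, -1.5, -0.0, 0.0, 0.0, 0.0, 1, -4.8, -1.9, -0.0, 0.0, 0.0, 0.0, 1]
[-1.9, -0.9, -0.0, 0.0, 0.0, 0.0, 1, -3.7, -1.9, -0.0, 0.0, 0.0, 0.0, 1, -5.5, -2.9, -0.0, 0.0, 0.0, 0.0, 1, -7.3, -4.1, -0.0, 0.0, 0.0, 0.0, 1, -9.0, -5.3, 0.0, 0.0, 0.0, 0.0, 1]
```

Call:
arm_command:
  moves: [-1, -0.3, 0, 0, 0, 0, 1, -2, -0.7, 0, 0, 0, 0, 1, -2.9, -1.1, 0, 0, 0, 0, 1, -3.9, -1.5, 0, 0, 0, 0, 1, -4.8, -1.9, 0, 0, 0, 0, 1]

```text
time: 14.8
position: [487.2, -70.8, 78.1]
ee_rot: [0.706, -0.04, -0.706, -0.039]
contact_force: [-0.1, 6.1, 2.0]
grip_width: 0.181
```

Call:
arm_command:
  moves: [-1.9, -0.9, 0, 0, 0, 0, 1, -3.7, -1.9, 0, 0, 0, 0, 1, -5.5, -2.9, 0, 0, 0, 0, 1, -7.3, -4.1, 0, 0, 0, 0, 1, -9, -5.3, 0, 0, 0, 0, 1]

```text
time: 15.3
position: [487.8, -65.5, 87.0]
ee_rot: [0.706, -0.04, -0.706, -0.039]
contact_force: [0.6, 5.4, 0.4]
grip_width: 0.177
```

```bash
python3 low.py .2 .2
```

```text
t 15.3 th -0.14 Flow 3.52 Frad -4.2 Fx 0.02 elow -0.17 erad -0.85 w 0.177
[-1.7, -1.2, 0.0, 0.0, 0.0, 0.0, 1, -3.3, -2.5, -0.0, 0.0, 0.0, 0.0, 1, -4.8, -3.9, 0.0, 0.0, 0.0, 0.0, 1, -6.3, -5.4, -0.0, 0.0, 0.0, 0.0, 1, -7.7, -6.9, -0.0, 0.0, 0.0, 0.0, 1]
[-1.4, -1.5, 0.0, 0.0, 0.0, 0.0, 1, -2.7, -3.1, 0.0, 0.0, 0.0, 0.0, 1, -4.0, -4.8, -0.0, 0.0, 0.0, 0.0, 1, -5.2, -6.5, -0.0, 0.0, 0.0, 0.0, 1, -6.3, -8.3, -0.0, 0.0, 0.0, 0.0, 1]
```

Call:
arm_command:
  moves: [-1.7, -1.2, 0, 0, 0, 0, 1, -3.3, -2.5, 0, 0, 0, 0, 1, -4.8, -3.9, 0, 0, 0, 0, 1, -6.3, -5.4, 0, 0, 0, 0, 1, -7.7, -6.9, 0, 0, 0, 0, 1]

```text
time: 15.8
position: [488.5, -58.6, 94.5]
ee_rot: [0.706, -0.04, -0.706, -0.039]
contact_force: [0.2, 5.5, 0.0]
grip_width: 0.173
```

Call:
arm_command:
  moves: [-1.4, -1.5, 0, 0, 0, 0, 1, -2.7, -3.1, 0, 0, 0, 0, 1, -4, -4.8, 0, 0, 0, 0, 1, -5.2, -6.5, 0, 0, 0, 0, 1, -6.3, -8.3, 0, 0, 0, 0, 1]

```text
time: 16.3
position: [489.5, -50.4, 100.7]
ee_rot: [0.706, -0.04, -0.706, -0.039]
contact_force: [1.6, 5.1, -2.0]
grip_width: 0.18
```

```bash
python3 low.py .2 .2
```

```text
t 16.3 th -0.54 Flow 3.45 Frad -4.44 Fx 1.0 elow 0.05 erad -1.1 w 0.18
[-1.0, -1.8, 0.0, 0.0, 0.0, 0.0, 1, -2.0, -3.6, 0.0, 0.0, 0.0, 0.0, 1, -2.9, -5.5, -0.0, 0.0, 0.0, 0.0, 1, -3.7, -7.4, -0.0, 0.0, 0.0, 0.0, 1, -4.4, -9.4, -0.0, 0.0, 0.0, 0.0, 1]
[-0.7, -1.9, -0.0, 0.0, 0.0, 0.0, 1, -1.2, -3.9, -0.0, 0.0, 0.0, 0.0, 1, -1.7, -6.0, -0.0, 0.0, 0.0, 0.0, 1, -2.2, -8.0, -0.0, 0.0, 0.0, 0.0, 1, -2.5, -10.1, -0.0, 0.0, 0.0, 0.0, 1]
```

Call:
arm_command:
  moves: [-1, -1.8, 0, 0, 0, 0, 1, -2, -3.6, 0, 0, 0, 0, 1, -2.9, -5.5, 0, 0, 0, 0, 1, -3.7, -7.4, 0, 0, 0, 0, 1, -4.4, -9.4, 0, 0, 0, 0, 1]

```text
time: 16.8
position: [490.4, -41.2, 105.0]
ee_rot: [0.706, -0.04, -0.706, -0.039]
contact_force: [2.5, 4.6, -3.4]
grip_width: 0.175
```

Call:
arm_command:
  moves: [-0.7, -1.9, 0, 0, 0, 0, 1, -1.2, -3.9, 0, 0, 0, 0, 1, -1.7, -6, 0, 0, 0, 0, 1, -2.2, -8, 0, 0, 0, 0, 1, -2.5, -10.1, 0, 0, 0, 0, 1]

```text
time: 17.3
position: [491.6, -31.5, 107.5]
ee_rot: [0.706, -0.04, -0.706, -0.039]
contact_force: [2.6, 4.6, -5.1]
grip_width: 0.176
```

```bash
python3 low.py .1 .06
```

```text
t 17.3 th -0.94 Flow 4.09 Frad -5.7 Fx 2.07 elow -0.11 erad -1.03 w 0.176
[-0.1, -1.0, 0.0, 0.0, 0.0, 0.0, 1, -0.2, -2.0, -0.0, 0.0, 0.0, 0.0, 1, -0.3, -3.1, 0.0, 0.0, 0.0, 0.0, 1, -0.4, -4.1, -0.0, 0.0, 0.0, 0.0, 1, -0.5, -5.1, -0.0, 0.0, 0.0, 0.0, 1]
[0.0, -0.7, -0.0, 0.0, 0.0, 0.0, 1, -0.0, -1.3, -0.0, 0.0, 0.0, 0.0, 1, -0.0, -1.9, -0.0, 0.0, 0.0, 0.0, 1, -0.0, -2.5, -0.0, 0.0, 0.0, 0.0, 1, -0.0, -3.1, -0.0, 0.0, 0.0, 0.0, 1]
```

Call:
arm_command:
  moves: [-0.1, -1, 0, 0, 0, 0, 1, -0.2, -2, 0, 0, 0, 0, 1, -0.3, -3.1, 0, 0, 0, 0, 1, -0.4, -4.1, 0, 0, 0, 0, 1, -0.5, -5.1, 0, 0, 0, 0, 1]

```text
time: 17.8
position: [492.1, -26.7, 108.0]
ee_rot: [0.706, -0.04, -0.706, -0.039]
contact_force: [3.6, 3.2, -7.5]
grip_width: 0.177
```

Call:
arm_command:
  moves: [0, -0.7, 0, 0, 0, 0, 1, 0, -1.3, 0, 0, 0, 0, 1, 0, -1.9, 0, 0, 0, 0, 1, 0, -2.5, 0, 0, 0, 0, 1, 0, -3.1, 0, 0, 0, 0, 1]

```text
time: 18.3
position: [492.4, -23.6, 108.1]
ee_rot: [0.706, -0.04, -0.706, -0.039]
contact_force: [4.1, 3.5, -8.6]
grip_width: 0.173
```

```bash
python3 low.py .06 .06
```

```text
t 18.3 th -1.1 Flow 4.13 Frad -8.54 Fx 3.66 elow -0.19 erad -0.89 w 0.173
[0.0, -0.7, -0.0, 0.0, 0.0, 0.0, 1, 0.0, -1.3, 0.0, 0.0, 0.0, 0.0, 1, 0.1, -1.9, -0.0, 0.0, 0.0, 0.0, 1, 0.1, -2.5, -0.0, 0.0, 0.0, 0.0, 1, 0.1, -3.2, -0.0, 0.0, 0.0, 0.0, 1]
[0.1, -0.6, 0.0, 0.0, 0.0, 0.0, 1, 0.2, -1.2, 0.0, 0.0, 0.0, 0.0, 1, 0.2, -1.8, -0.0, 0.0, 0.0, 0.0, 1, 0.3, -2.4, -0.0, 0.0, 0.0, 0.0, 1, 0.4, -3.1, -0.0, 0.0, 0.0, 0.0, 1]
```

Call:
arm_command:
  moves: [0.1, -0.7, 0, 0, 0, 0, 1, 0.2, -1.3, 0, 0, 0, 0, 1, 0.4, -1.9, 0, 0, 0, 0, 1, 0.6, -2.5, 0, 0, 0, 0, 1, 0.8, -3.2, 0, 0, 0, 0, 1]

```text
time: 18.8
position: [492.8, -20.3, 107.8]
ee_rot: [0.706, -0.04, -0.706, -0.039]
contact_force: [1.5, 3.8, -3.0]
grip_width: 0.179
```

```bash
python3 - <<'E'
import json
from plan import *
d=json.load(open('low.json')); d['t']=-1.16; d['base'][2]-=0.7; json.dump(d,open('low.json','w'))
p,q=load(); save(np.array(d['base'])+W(LP,crankP(np.radians(62)-1.16)),q)
E
python3 low.py .06 .06
```

```text
t 18.8 th -1.16 Flow 4.2 Frad -2.64 Fx 1.05 elow 0.0 erad -0.36 w 0.179
[0.1, -0.6, 0.0, 0.0, 0.0, 0.0, 1, 0.1, -1.2, 0.0, 0.0, 0.0, 0.0, 1, 0.2, -1.9, -0.0, 0.0, 0.0, 0.0, 1, 0.3, -2.5, 0.0, 0.0, 0.0, 0.0, 1, 0.3, -3.1, 0.0, 0.0, 0.0, 0.0, 1]
[0.1, -0.6, 0.0, 0.0, 0.0, 0.0, 1, 0.2, -1.2, 0.0, 0.0, 0.0, 0.0, 1, 0.3, -1.9, 0.0, 0.0, 0.0, 0.0, 1, 0.4, -2.5, 0.0, 0.0, 0.0, 0.0, 1, 0.6, -3.1, 0.0, 0.0, 0.0, 0.0, 1]
```

Call:
arm_command:
  moves: [0.1, -0.6, 0, 0, 0, 0, 1, 0.1, -1.2, 0, 0, 0, 0, 1, 0.2, -1.9, 0, 0, 0, 0, 1, 0.3, -2.5, 0, 0, 0, 0, 1, 0.3, -3.1, 0, 0, 0, 0, 1]

```text
time: 19.3
position: [493.2, -17.1, 107.4]
ee_rot: [0.706, -0.04, -0.706, -0.039]
contact_force: [0.2, 3.4, -0.3]
grip_width: 0.175
```

Call:
arm_command:
  moves: [0.1, -0.6, 0, 0, 0, 0, 1, 0.2, -1.2, 0, 0, 0, 0, 1, 0.3, -1.9, 0, 0, 0, 0, 1, 0.4, -2.5, 0, 0, 0, 0, 1, 0.6, -3.1, 0, 0, 0, 0, 1]

```text
time: 19.8
position: [493.6, -14.0, 106.8]
ee_rot: [0.706, -0.04, -0.706, -0.039]
contact_force: [-0.1, 4.2, 3.5]
grip_width: 0.177
```

```bash
python3 low.py .06 .06
```

```text
t 19.8 th -1.28 Flow 3.42 Frad 4.27 Fx -0.58 elow 0.27 erad -0.45 w 0.177
[0.1, -0.6, 0.0, 0.0, 0.0, 0.0, 1, 0.2, -1.2, 0.0, 0.0, 0.0, 0.0, 1, 0.4, -1.8, 0.0, 0.0, 0.0, 0.0, 1, 0.5, -2.4, 0.0, 0.0, 0.0, 0.0, 1, 0.7, -3.0, 0.0, 0.0, 0.0, 0.0, 1]
[0.1, -0.6, 0.0, 0.0, 0.0, 0.0, 1, 0.3, -1.2, 0.0, 0.0, 0.0, 0.0, 1, 0.5, -1.8, 0.0, 0.0, 0.0, 0.0, 1, 0.7, -2.4, 0.0, 0.0, 0.0, 0.0, 1, 0.8, -3.0, 0.0, 0.0, 0.0, 0.0, 1]
```

Call:
arm_command:
  moves: [0, -0.6, 0, 0, 0, 0, 1, 0, -1.2, 0, 0, 0, 0, 1, 0.2, -1.8, 0, 0, 0, 0, 1, 0.3, -2.4, 0, 0, 0, 0, 1, 0.4, -3, 0, 0, 0, 0, 1]

```text
time: 20.3
position: [493.9, -11.1, 106.1]
ee_rot: [0.706, -0.04, -0.706, -0.039]
contact_force: [0.3, 4.6, 1.8]
grip_width: 0.176
```

```bash
cat > fix.py <<'E'
import json,sys
from plan import *
t,dz,dy=map(float,sys.argv[1:])
d=json.load(open('low.json')); d['t']=t; d['base'][2]+=dz; d['base'][1]+=dy; json.dump(d,open('low.json','w'))
p,q=load(); save(np.array(d['base'])+W(LP,crankP(np.radians(62)+t)),q)
E
python3 fix.py -1.34 0.3 0
python3 low.py .06 .06
```

```text
t 20.3 th -1.34 Flow 3.97 Frad 2.89 Fx -0.25 elow 0.19 erad -0.74 w 0.176
[0.2, -0.6, 0.0, 0.0, 0.0, 0.0, 1, 0.3, -1.2, -0.0, 0.0, 0.0, 0.0, 1, 0.5, -1.8, -0.0, 0.0, 0.0, 0.0, 1, 0.7, -2.4, -0.0, 0.0, 0.0, 0.0, 1, 0.9, -3.0, 0.0, 0.0, 0.0, 0.0, 1]
[0.2, -0.6, 0.0, 0.0, 0.0, 0.0, 1, 0.4, -1.2, 0.0, 0.0, 0.0, 0.0, 1, 0.6, -1.8, 0.0, 0.0, 0.0, 0.0, 1, 0.8, -2.3, -0.0, 0.0, 0.0, 0.0, 1, 1.0, -2.9, -0.0, 0.0, 0.0, 0.0, 1]
```

Call:
arm_command:
  moves: [0.2, -0.6, 0, 0, 0, 0, 1, 0.3, -1.2, 0, 0, 0, 0, 1, 0.5, -1.8, 0, 0, 0, 0, 1, 0.7, -2.4, 0, 0, 0, 0, 1, 0.9, -3, 0, 0, 0, 0, 1]

```text
time: 20.8
position: [494.2, -8.1, 105.2]
ee_rot: [0.706, -0.04, -0.706, -0.039]
contact_force: [0.6, 4.4, 1.8]
grip_width: 0.177
```

Call:
arm_command:
  moves: [0.2, -0.6, 0, 0, 0, 0, 1, 0.4, -1.2, 0, 0, 0, 0, 1, 0.6, -1.8, 0, 0, 0, 0, 1, 0.8, -2.3, 0, 0, 0, 0, 1, 1, -2.9, 0, 0, 0, 0, 1]

```text
time: 21.3
position: [494.5, -5.3, 104.2]
ee_rot: [0.706, -0.04, -0.706, -0.039]
contact_force: [-0.2, 5.4, 1.8]
grip_width: 0.175
```

```bash
python3 low.py .06 .06
```

```text
t 21.3 th -1.46 Flow 4.29 Frad 3.62 Fx -0.78 elow 0.28 erad -0.74 w 0.175
[0.3, -0.6, -0.0, 0.0, 0.0, 0.0, 1, 0.5, -1.2, 0.0, 0.0, 0.0, 0.0, 1, 0.8, -1.8, -0.0, 0.0, 0.0, 0.0, 1, 1.0, -2.3, 0.0, 0.0, 0.0, 0.0, 1, 1.3, -2.9, 0.0, 0.0, 0.0, 0.0, 1]
[0.3, -0.6, -0.0, 0.0, 0.0, 0.0, 1, 0.5, -1.1, 0.0, 0.0, 0.0, 0.0, 1, 0.8, -1.7, 0.0, 0.0, 0.0, 0.0, 1, 1.1, -2.2, -0.0, 0.0, 0.0, 0.0, 1, 1.4, -2.8, -0.0, 0.0, 0.0, 0.0, 1]
```

Call:
arm_command:
  moves: [0.3, -0.6, 0, 0, 0, 0, 1, 0.5, -1.2, 0, 0, 0, 0, 1, 0.8, -1.8, 0, 0, 0, 0, 1, 1, -2.3, 0, 0, 0, 0, 1, 1.3, -2.9, 0, 0, 0, 0, 1]

```text
time: 21.8
position: [494.8, -2.2, 102.9]
ee_rot: [0.706, -0.04, -0.706, -0.039]
contact_force: [-0.2, 4.8, 2.1]
grip_width: 0.175
```

Call:
arm_command:
  moves: [0.3, -0.6, 0, 0, 0, 0, 1, 0.5, -1.1, 0, 0, 0, 0, 1, 0.8, -1.7, 0, 0, 0, 0, 1, 1.1, -2.2, 0, 0, 0, 0, 1, 1.4, -2.8, 0, 0, 0, 0, 1]

```text
time: 22.3
position: [495.2, 0.6, 101.5]
ee_rot: [0.706, -0.04, -0.706, -0.039]
contact_force: [0.8, 5.3, 1.3]
grip_width: 0.179
```

```bash
python3 low.py .06 .06
```

```text
t 22.3 th -1.58 Flow 4.11 Frad 3.69 Fx 0.19 elow 0.58 erad -0.62 w 0.179
[0.3, -0.5, -0.0, 0.0, 0.0, 0.0, 1, 0.6, -1.1, -0.0, 0.0, 0.0, 0.0, 1, 0.9, -1.6, -0.0, 0.0, 0.0, 0.0, 1, 1.2, -2.1, -0.0, 0.0, 0.0, 0.0, 1, 1.6, -2.7, -0.0, 0.0, 0.0, 0.0, 1]
[0.3, -0.5, -0.0, 0.0, 0.0, 0.0, 1, 0.6, -1.0, -0.0, 0.0, 0.0, 0.0, 1, 1.0, -1.5, -0.0, 0.0, 0.0, 0.0, 1, 1.3, -2.1, -0.0, 0.0, 0.0, 0.0, 1, 1.7, -2.6, -0.0, 0.0, 0.0, 0.0, 1]
```

Call:
arm_command:
  moves: [0.3, -0.5, 0, 0, 0, 0, 1, 0.6, -1.1, 0, 0, 0, 0, 1, 0.9, -1.6, 0, 0, 0, 0, 1, 1.2, -2.1, 0, 0, 0, 0, 1, 1.6, -2.7, 0, 0, 0, 0, 1]

```text
time: 22.8
position: [495.5, 3.4, 99.8]
ee_rot: [0.706, -0.04, -0.706, -0.039]
contact_force: [0.4, 5.8, 1.7]
grip_width: 0.175
```

Call:
arm_command:
  moves: [0.3, -0.5, 0, 0, 0, 0, 1, 0.6, -1, 0, 0, 0, 0, 1, 1, -1.5, 0, 0, 0, 0, 1, 1.3, -2.1, 0, 0, 0, 0, 1, 1.7, -2.6, 0, 0, 0, 0, 1]

```text
time: 23.3
position: [495.7, 6.0, 98.1]
ee_rot: [0.706, -0.04, -0.706, -0.039]
contact_force: [1.0, 6.1, 0.6]
grip_width: 0.174
```

```bash
python3 low.py .06 .06; python3 - <<'E'
from plan import *
snap('side','sd13.png'); snap('wrist','w13.png')
L=[cv2.resize(cv2.imread(f'pics/{f}.png')[180:280,230:330],(400,400),interpolation=cv2.INTER_CUBIC) for f in('side0','sd13')]
cv2.imwrite('pics/z13.png',cv2.hconcat(L))
E
```

```text
t 23.3 th -1.7 Flow 4.67 Frad 4.05 Fx 0.32 elow 0.81 erad -0.55 w 0.174
[0.4, -0.5, -0.0, 0.0, 0.0, 0.0, 1, 0.7, -1.0, -0.0, 0.0, 0.0, 0.0, 1, 1.1, -1.5, -0.0, 0.0, 0.0, 0.0, 1, 1.5, -2.0, -0.0, 0.0, 0.0, 0.0, 1, 1.9, -2.4, -0.0, 0.0, 0.0, 0.0, 1]
[0.4, -0.5, -0.0, 0.0, 0.0, 0.0, 1, 0.8, -1.0, -0.0, 0.0, 0.0, 0.0, 1, 1.2, -1.5, -0.0, 0.0, 0.0, 0.0, 1, 1.6, -2.0, -0.0, 0.0, 0.0, 0.0, 1, 2.0, -2.4, -0.0, 0.0, 0.0, 0.0, 1]
```

View pics/z13.png

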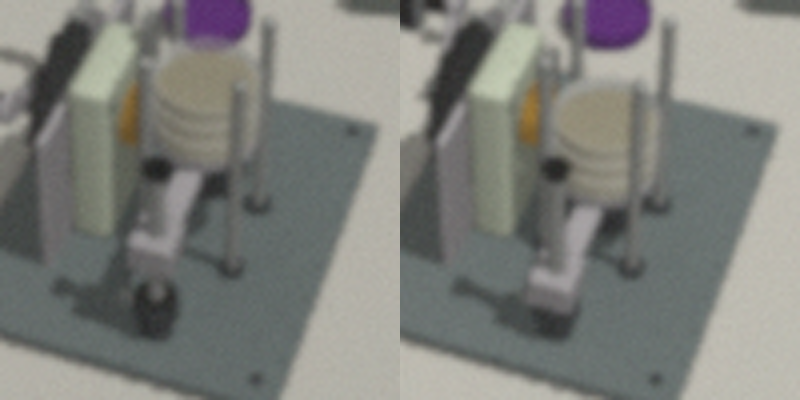

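View pics/w13.png

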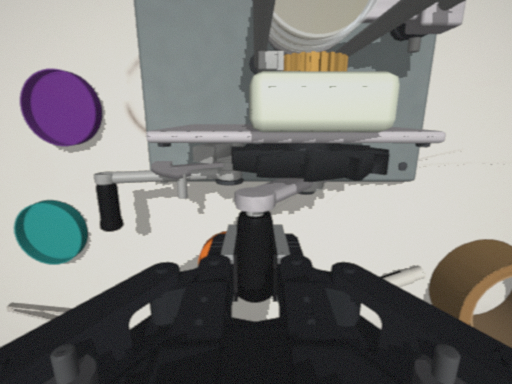

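Call:
arm_command:
  moves: [0.4, -0.5, 0, 0, 0, 0, 1, 0.7, -1, 0, 0, 0, 0, 1, 1.1, -1.5, 0, 0, 0, 0, 1, 1.5, -2, 0, 0, 0, 0, 1, 1.9, -2.4, 0, 0, 0, 0, 1]

```text
time: 23.9
position: [496.1, 8.5, 96.2]
ee_rot: [0.706, -0.04, -0.706, -0.039]
contact_force: [0.2, 6.3, 0.8]
grip_width: 0.176
```

Call:
arm_command:
  moves: [0.4, -0.5, 0, 0, 0, 0, 1, 0.8, -1, 0, 0, 0, 0, 1, 1.2, -1.5, 0, 0, 0, 0, 1, 1.6, -2, 0, 0, 0, 0, 1, 2, -2.4, 0, 0, 0, 0, 1]

```text
time: 24.4
position: [496.1, 9.0, 95.4]
ee_rot: [0.706, -0.041, -0.706, -0.038]
contact_force: [-3.9, 2.2, 13.5]
grip_width: 0.18
```

```bash
python3 low.py .05
```

```text
t 24.4 th -1.82 Flow -7.85 Frad 11.17 Fx -4.14 elow -1.2 erad -0.75 w 0.18
[0.4, -0.4, -0.0, 0.0, 0.0, 0.0, 1, 0.7, -0.8, -0.0, 0.0, 0.0, 0.0, 1, 1.1, -1.2, -0.0, 0.0, 0.0, 0.0, 1, 1.4, -1.5, -0.0, 0.0, 0.0, 0.0, 1, 1.8, -1.9, -0.0, 0.0, 0.0, 0.0, 1]
```

```bash
python3 fix.py -1.82 0 0; python3 low.py -- -0.024 2>/dev/null || sed -i 's/sys.argv\[1:\]/[a for a in sys.argv[1:] if a!="--"]/' low.py && python3 fix.py -1.82 0 0 && python3 low.py -- -0.024
```

```text
t 24.4 th -1.82 Flow -7.85 Frad 11.17 Fx -4.14 elow -1.22 erad -0.76 w 0.18
t 24.4 th -1.82 Flow -7.85 Frad 11.17 Fx -4.14 elow -1.22 erad -0.76 w 0.18
[-0.2, 0.2, -0.0, 0.0, 0.0, 0.0, 1, -0.3, 0.4, 0.0, 0.0, 0.0, 0.0, 1, -0.5, 0.6, -0.0, 0.0, 0.0, 0.0, 1, -0.7, 0.7, -0.0, 0.0, 0.0, 0.0, 1, -0.8, 0.9, 0.0, 0.0, 0.0, 0.0, 1]
```

Call:
arm_command:
  moves: [-0.2, 0.2, 0, 0, 0, 0, 1, -0.4, 0.3, 0, 0, 0, 0, 1, -0.7, 0.5, 0, 0, 0, 0, 1, -1, 0.6, 0, 0, 0, 0, 1, -1.1, 0.6, 0, 0, 0, 0, 1]

```text
time: 24.9
position: [496.1, 8.8, 95.9]
ee_rot: [0.706, -0.041, -0.706, -0.039]
contact_force: [-1.2, 2.6, 5.9]
grip_width: 0.176
```

```bash
python3 - <<'E'
from plan import *
p,q=load(); 
s=arm.read_state(); print(s['position'],s['contact_force'])
snap('side','sd14.png')
L=[cv2.resize(cv2.imread(f'pics/{f}.png')[180:280,230:330],(400,400),interpolation=cv2.INTER_CUBIC) for f in('sd13','sd14')]
cv2.imwrite('pics/z14.png',cv2.hconcat(L))
E
python3 fix.py -1.796 0.3 0.3; python3 low.py
```

```text
[496.11198018   8.76344856  95.85114816] [-1.19057609  2.56064902  5.87134817]
t 24.95 th -1.796 Flow -1.99 Frad 6.62 Fx -2.24 elow -0.53 erad -1.01 w 0.176
```

View pics/z14.png

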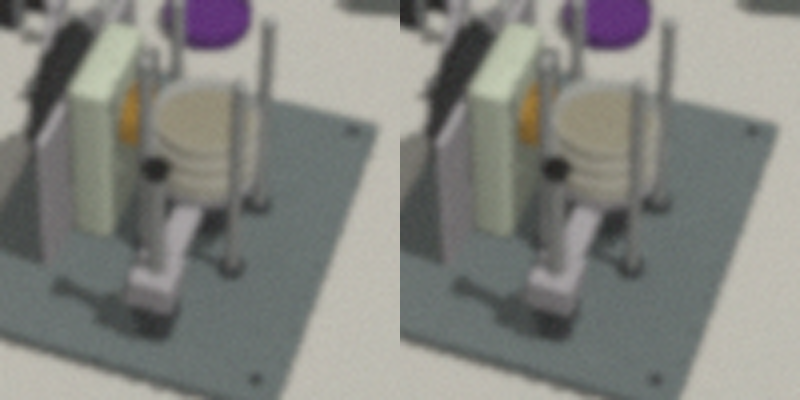

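Call:
arm_command:
  moves: [0, 0, 0, 0, 0, 0, 0.7, 0, 0, 0, 0, 0, 0, 0.5, 0, 0, 0, 0, 0, 0, 0.3, 0, 0, 0, 0, 0, 0, 0.2, 0, 0, 0, 0, 0, 0, 0.2]

```text
time: 25.45
position: [495.8, 9.0, 95.1]
ee_rot: [-0.706, 0.04, 0.706, 0.039]
contact_force: [-0.5, 0.1, -0.0]
grip_width: 0.399
```

Call:
arm_command:
  moves: [-10, 0, 0, 0, 0, 0, 0.2, -25, 0, 0, 0, 0, 0, 0.2, -45, 0, 0, 0, 0, 0, 0.2, -65, 0, 0, 0, 0, 0, 0.2, -80, 0, 0, 0, 0, 0, 0.2]

```text
time: 25.95
position: [496.7, 9.8, 177.4]
ee_rot: [0.707, -0.04, -0.705, -0.039]
contact_force: [0.7, 0.2, -1.1]
grip_width: 0.401
```

```bash
python3 - <<'E'
from plan import *
p,q=load(); p=p+q.apply([-80,0,0]); save(p,q)
s=arm.read_state(); print(s['position'],p,s['contact_force'],s['grip_width'])
im,ci=snap('wrist','w15.png');snap('side','sd15.png');snap('scene','sc15.png')
L=[cv2.resize(cv2.imread(f'pics/{f}.png')[180:280,230:330],(400,400),interpolation=cv2.INTER_CUBIC) for f in('sd14','sd15')]
cv2.imwrite('pics/z15.png',cv2.hconcat(L))
print(proj(ci,[W(LP,crankP(np.radians(62)-1.775))]),proj(ci,[W(LP,leverP(.63,x)) for x in(-113,-95.5,-78)]))
E
```

```text
[496.65093232   9.84548403 177.38718375] [495.98893525   9.84700081 176.22910175] [ 0.65409011  0.15980044 -1.1122691 ] 0.4013814912777014
[[256.95253759 206.40837941]] [[154.11105435 198.7406558 ]
 [152.49781855 181.80701708]
 [150.83205444 164.32200482]]
```

View pics/z15.png

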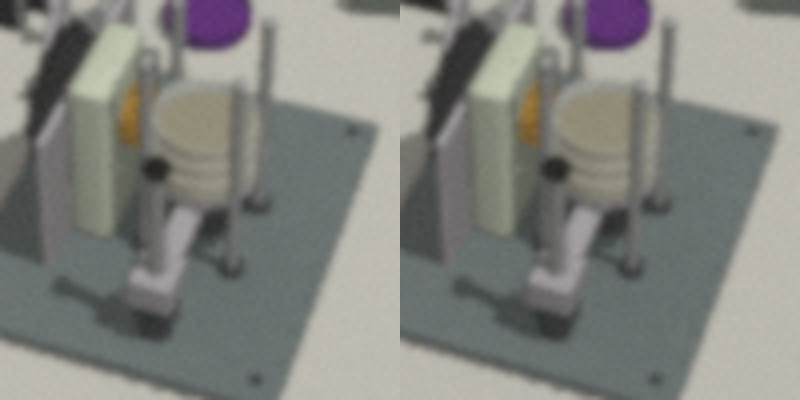

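View pics/w15.png

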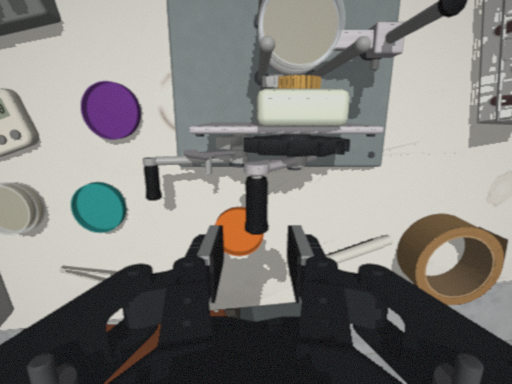

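```bash
python3 - <<'E'
from plan import *
p1,q1=tcp(leverP(.63),.4); pre=p1+q1.apply([-90,0,0]); print(pre,p1)
line(pre,q1,1,-0.2)
line(p1,q1,2,-0.2)
E
```

```text
[510.29067398 128.83435874 113.28345589] [506.40836853  94.00239739  30.38796643]
[12.6, -24.0, -0.2, -0.0, 0.0, 0.08, -0.2, 25.2, -47.9, -0.4, -0.0, -0.0, 0.16, -0.2, 37.8, -71.9, -0.6, -0.0, 0.0, 0.24, -0.2, 50.4, -95.9, -0.8, -0.0, -0.0, 0.32, -0.2, 62.9, -119.8, -1.0, 0.0, -0.0, 0.4, -0.2]
[9.0, -0.0, -0.0, 0.0, 0.0, 0.0, -0.2, 18.0, -0.0, -0.0, 0.0, 0.0, 0.0, -0.2, 27.0, -0.0, -0.0, 0.0, 0.0, 0.0, -0.2, 36.0, -0.0, -0.0, 0.0, -0.0, -0.0, -0.2, 45.0, -0.0, -0.0, -0.0, 0.0, -0.0, -0.2]
[9.0, -0.0, -0.0, -0.0, 0.0, -0.0, -0.2, 18.0, -0.0, -0.0, -0.0, 0.0, -0.0, -0.2, 27.0, -0.0, -0.0, -0.0, 0.0, -0.0, -0.2, 36.0, -0.0, -0.0, -0.0, 0.0, -0.0, -0.2, 45.0, -0.1, -0.0, -0.0, 0.0, -0.0, -0.2]
```

Call:
arm_command:
  moves: [2, -38, -0.2, 0, 0, 0.08, -0.2, 10, -75, -0.4, 0, 0, 0.16, -0.2, 25, -105, -0.6, 0, 0, 0.24, -0.2, 45, -119.8, -0.8, 0, 0, 0.32, -0.2, 62.9, -119.8, -1, 0, 0, 0.4, -0.2]

```text
time: 26.6
position: [510.0, 132.1, 110.6]
ee_rot: [-0.684, 0.178, 0.699, -0.105]
contact_force: [-0.6, -0.4, 0.2]
grip_width: 0.599
```

```bash
python3 - <<'E'
from plan import *
s=arm.read_state(); print(s['position'],s['contact_force'],s['grip_width'],s['joint_positions'].round(2))
im,ci=snap('wrist','w16.png')
print(proj(ci,[W(LP,leverP(.63,x)) for x in(-113,-95.5,-78)]))
E
```

```text
[509.97067225 132.08982118 110.63167714] [-0.56542534 -0.40848842  0.17973064] 0.5993212758270285 [-0.45  0.46 -0.11  1.87  0.41  1.11 -2.47]
[[259.33823733 220.06191961]
 [259.53144796 199.08377602]
 [259.73267086 177.23568726]]
```

View pics/w16.png

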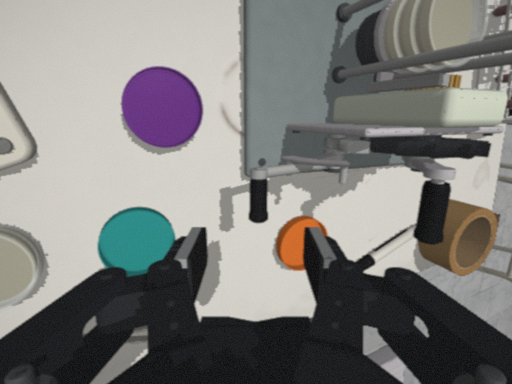

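Call:
arm_command:
  moves: [9, 0, 0, 0, 0, 0, -0.2, 18, 0, 0, 0, 0, 0, -0.2, 27, 0, 0, 0, 0, 0, -0.2, 36, 0, 0, 0, 0, 0, -0.2, 45, 0, 0, 0, 0, 0, -0.2]

```text
time: 27.15
position: [508.7, 109.8, 70.9]
ee_rot: [-0.684, 0.18, 0.699, -0.101]
contact_force: [-0.4, 0.8, 0.3]
grip_width: 0.601
```

Call:
arm_command:
  moves: [9, 0, 0, 0, 0, 0, -0.2, 18, 0, 0, 0, 0, 0, -0.2, 27, 0, 0, 0, 0, 0, -0.2, 36, 0, 0, 0, 0, 0, -0.2, 45, -0.1, 0, 0, 0, 0, -0.2]

```text
time: 27.65
position: [506.5, 93.6, 28.7]
ee_rot: [-0.684, 0.179, 0.699, -0.102]
contact_force: [0.5, 1.2, -0.0]
grip_width: 0.599
```

```bash
python3 - <<'E'
from plan import *
s=arm.read_state(); print(s['position'],load()[0],s['contact_force'],s['grip_width'],s['joint_positions'].round(2))
im,ci=snap('wrist','w17.png')
E
```

```text
[506.52320353  93.59260711  28.69310018] [506.3811882   94.05853608  30.39467046] [ 0.53714004  1.24148948 -0.04931216] 0.5991478073462211 [-0.42  0.55 -0.08  1.96  0.47  0.93 -2.51]
```

View pics/w17.png

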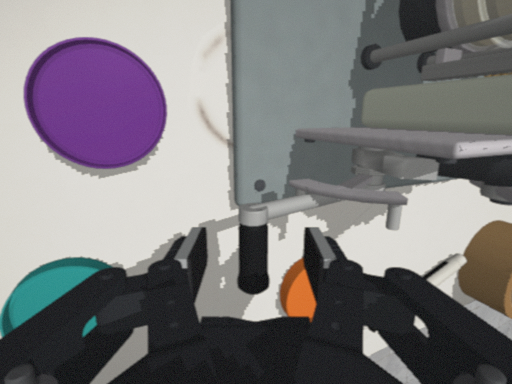

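Peg centred between pads (column 254 vs 256). Close and swing back.

Call:
arm_command:
  moves: [0, 0, 0, 0, 0, 0, 0.2, 0, 0, 0, 0, 0, 0, 0.5, 0, 0, 0, 0, 0, 0, 0.8, 0, 0, 0, 0, 0, 0, 1, 0, 0, 0, 0, 0, 0, 1]

```text
time: 28.2
position: [507.0, 95.0, 29.6]
ee_rot: [-0.685, 0.179, 0.699, -0.102]
contact_force: [0.1, 1.9, -0.1]
grip_width: 0.138
```

```bash
python3 - <<'E'
from plan import *
sw=np.linspace(.63,0.0,16)[1:]; ti=np.linspace(.4,0,16)[1:]
T=[tcp(leverP(a),t) for a,t in zip(sw,ti)]
for k in range(3): rows(T[5*k:5*k+5],[1]*5)
E
```

```text
[-3.0, 1.1, -0.0, 0.0, 0.0, -0.027, 1, -5.9, 2.3, -0.0, 0.0, 0.0, -0.053, 1, -8.8, 3.7, -0.0, 0.0, 0.0, -0.08, 1, -11.6, 5.1, -0.0, 0.0, 0.0, -0.107, 1, -14.3, 6.7, -0.0, 0.0, 0.0, -0.133, 1]
[-2.8, 1.3, -0.0, 0.0, 0.0, -0.027, 1, -5.6, 2.7, -0.0, -0.0, 0.0, -0.054, 1, -8.2, 4.2, -0.0, 0.0, 0.0, -0.08, 1, -10.8, 5.9, -0.0, -0.0, 0.0, -0.107, 1, -13.3, 7.6, -0.0, 0.0, 0.0, -0.134, 1]
[-2.7, 1.5, -0.0, -0.0, 0.0, -0.026, 1, -5.2, 3.1, -0.0, 0.0, 0.0, -0.053, 1, -7.7, 4.9, -0.0, -0.0, -0.0, -0.08, 1, -10.1, 6.7, -0.0, -0.0, 0.0, -0.106, 1, -12.4, 8.6, -0.0, -0.0, 0.0, -0.133, 1]
```

Call:
arm_command:
  moves: [-3, 1.1, 0, 0, 0, -0.027, 1, -5.9, 2.3, 0, 0, 0, -0.053, 1, -8.8, 3.7, 0, 0, 0, -0.08, 1, -11.6, 5.1, 0, 0, 0, -0.107, 1, -14.3, 6.7, 0, 0, 0, -0.133, 1]

```text
time: 28.7
position: [506.9, 94.8, 45.4]
ee_rot: [-0.695, 0.132, 0.704, -0.054]
contact_force: [0.6, 9.0, 1.0]
grip_width: 0.143
```

Call:
arm_command:
  moves: [-2.8, 1.3, 0, 0, 0, -0.027, 1, -5.6, 2.7, 0, 0, 0, -0.054, 1, -8.2, 4.2, 0, 0, 0, -0.08, 1, -10.8, 5.9, 0, 0, 0, -0.107, 1, -13.3, 7.6, 0, 0, 0, -0.134, 1]

```text
time: 29.2
position: [506.6, 91.2, 60.6]
ee_rot: [-0.703, 0.085, 0.706, -0.006]
contact_force: [1.4, 7.6, 3.5]
grip_width: 0.139
```

Call:
arm_command:
  moves: [-2.7, 1.5, 0, 0, 0, -0.026, 1, -5.2, 3.1, 0, 0, 0, -0.053, 1, -7.7, 4.9, 0, 0, 0, -0.08, 1, -10.1, 6.7, 0, 0, 0, -0.106, 1, -12.4, 8.6, 0, 0, 0, -0.133, 1]

```text
time: 29.7
position: [505.8, 84.5, 74.5]
ee_rot: [0.707, -0.038, -0.705, -0.04]
contact_force: [1.3, 8.1, 2.8]
grip_width: 0.141
```

```bash
python3 - <<'E'
from plan import *
s=arm.read_state(); print(s['position'],load()[0],s['contact_force'],s['grip_width'])
im,ci=snap('wrist','w18.png')
print(proj(ci,[W(LP,leverP(0,x)) for x in(-113,-95.5,-78)]),proj(ci,[W(LP,(-55,y,95)) for y in(42,48,56)]))
E
```

```text
[505.79974371  84.49248059  74.52921663] [505.12904326  82.82431845  74.43977987] [1.26030671 8.13809861 2.80806653] 0.14125440790014504
[[257.12085637 285.14218114]
 [257.20559185 253.34321973]
 [257.29606696 219.39032222]] [[386.61901893 163.7075867 ]
 [374.99739415 163.69967393]
 [359.50465962 163.68912545]]
```

View pics/w18.png

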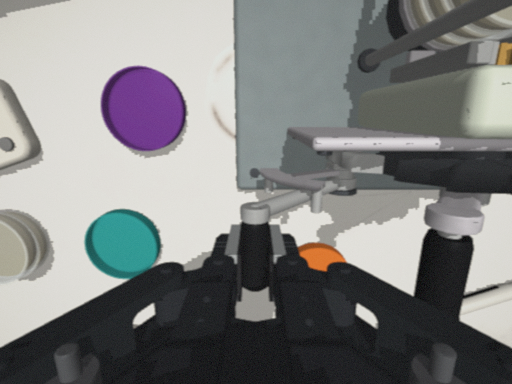

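Call:
arm_command:
  moves: [-0.5, 0.6, 0, 0, 0, 0, 1, -1, 1.2, 0, 0, 0, 0, 1, -1.5, 1.8, 0, 0, 0, 0, 1, -2, 2.4, 0, 0, 0, 0, 1, -2, 2.4, 0, 0, 0, 0, 1]

```text
time: 30.25
position: [505.8, 84.0, 75.3]
ee_rot: [0.707, -0.037, -0.705, -0.04]
contact_force: [7.1, 11.8, -13.8]
grip_width: 0.141
```

```bash
python3 - <<'E'
from plan import *
p,q=load(); save(p+q.apply([-2,2.4,0]),q)
s=arm.read_state(); print(s['position'],load()[0],s['contact_force'],s['grip_width'])
E
```

```text
[505.76722447  84.00059961  75.27880373] [504.86318997  80.43908847  76.43977987] [  7.11671124  11.76070419 -13.79310709] 0.1408728209675868
```

Call:
arm_command:
  moves: [0.8, -1, 0, 0, 0, 0, 1, 0.8, -1, 0, 0, 0, 0, 0.7, 0.8, -1, 0, 0, 0, 0, 0.5, 0.8, -1, 0, 0, 0, 0, 0.4, 0.8, -1, 0, 0, 0, 0, 0.4]

```text
time: 30.75
position: [504.5, 79.6, 74.8]
ee_rot: [-0.706, 0.041, 0.706, 0.039]
contact_force: [0.6, -0.4, 0.1]
grip_width: 0.297
```

Call:
arm_command:
  moves: [-8, 0, 0, 0, 0, 0, 0.4, -25, 0, 0, 0, 0, 0, 0.4, -50, 0, 0, 0, 0, 0, 0.4, -80, 0, 0, 0, 0, 0, 0.4, -110, 0, 0, 0, 0, 0, 0.4]

```text
time: 31.25
position: [504.7, 81.0, 186.3]
ee_rot: [0.706, -0.04, -0.706, -0.039]
contact_force: [-0.1, 0.5, -0.4]
grip_width: 0.301
```

```bash
python3 - <<'E'
from plan import *
p,q=load(); save(p+q.apply([-109.2,-1,0]),q)
s=arm.read_state(); print(s['position'],load()[0],s['contact_force'],s['grip_width'])
im,ci=snap('wrist','w19.png'); im,cs=snap('scene','sc19.png')
print(proj(ci,[W(LP,leverP(0,x)) for x in(-113,-95.5,-78)]),proj(ci,[W(LP,(-55,y,95)) for y in(42,48,56)]))
b=cv2.imread('pics/sc19.png')[150:225,215:290]
cv2.imwrite('pics/z19.png',cv2.resize(cv2.convertScaleAbs(b,alpha=1.4),(600,600),interpolation=cv2.INTER_CUBIC))
E
```

```text
[504.67417618  80.97628844 186.28806946] [504.97396217  81.4329343  185.63977987] [-0.14235835  0.45733538 -0.37543984] 0.3009981101486726
[[251.86463219 210.93907598]
 [251.80113199 191.7138235 ]
 [251.73522828 171.76088601]] [[326.53705656 141.993981  ]
 [319.8394253  141.99836467]
 [310.90769483 142.0042106 ]]
```

View pics/w19.png

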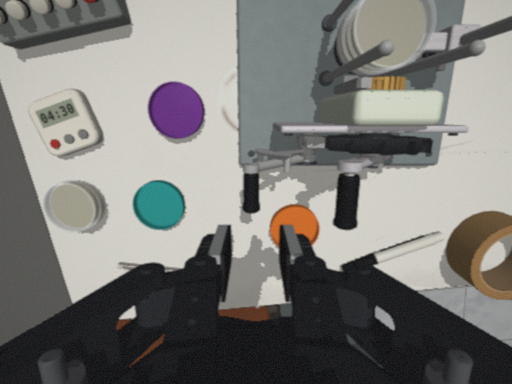

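View pics/z19.png

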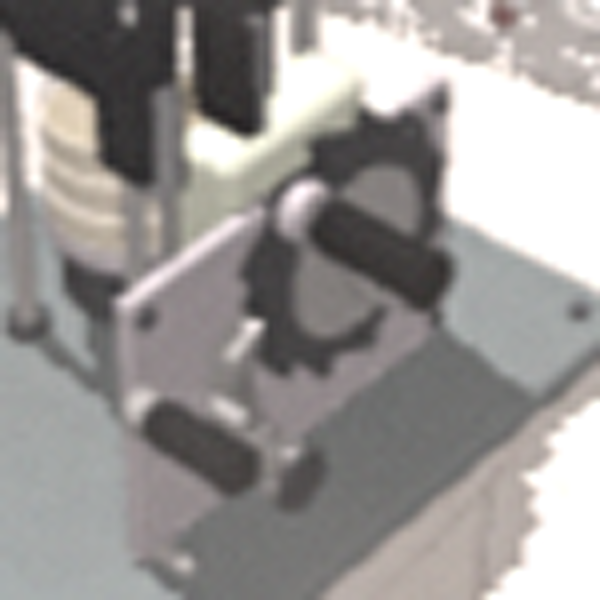

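Call:
arm_command:
  moves: [-20, 5, 0, 0, 0, 0, 0.4, -40, 20, 0, 0, 0, 0, 0.4, -60, 45, 0, 0, 0, 0, 0.4, -80, 80, 0, 0, 0, 0, 0.4, -100, 120, 0, 0, 0, 0, 0.4]

```text
time: 31.85
position: [490.9, -38.1, 285.5]
ee_rot: [-0.706, 0.039, 0.706, 0.038]
contact_force: [0.5, -0.5, 0.5]
grip_width: 0.299
```

Call:
arm_command:
  moves: [0, 40, 0, 0, 0, 0, 0.4, 0, 80, 0, 0, 0, 0, 0.4, 0, 120, 10, 0, 0, 0, 0.4, 0, 150, 20, 0, 0, 0, 0.4, 0, 170, 20, 0, 0, 0, 0.4]

```text
time: 32.35
position: [450.4, -207.2, 285.0]
ee_rot: [-0.705, 0.042, 0.706, 0.04]
contact_force: [1.5, 0.4, 0.5]
grip_width: 0.302
```

Call:
arm_command:
  moves: [0, 0, 0, 0, 0, 0, 0.4, 0, 0, 0, 0, 0, 0, 0.4, 0, 0, 0, 0, 0, 0, 0.4, 0, 0, 0, 0, 0, 0, 0.4, 0, 0, 0, 0, 0, 0, 0.4]

```text
time: 32.85
position: [453.3, -203.3, 285.2]
ee_rot: [0.706, -0.039, -0.706, -0.038]
contact_force: [-0.2, -0.7, 0.9]
grip_width: 0.301
```

```bash
python3 - <<'E'
from plan import *
s=arm.read_state(); print(s['time'],s['position'],s['contact_force'])
im,cs=snap('scene','sc20.png'); im,cd=snap('side','sd20.png')
k=400/60.
print([((proj(cs,W(LP,(-55,y,95)))-[225,160])*k).round().tolist() for y in(42,48,56)])
a=cv2.imread('pics/sc20.png')[160:220,225:285];b=cv2.imread('pics/sd20.png')[160:290,210:340]
cv2.imwrite('pics/z20.png',cv2.hconcat([cv2.resize(a,(400,400),interpolation=cv2.INTER_CUBIC),cv2.resize(b,(400,400),interpolation=cv2.INTER_CUBIC)]))
E
```

```text
32.85 [ 453.28804881 -203.29306015  285.21276789] [-0.22036422 -0.66517884  0.87922531]
[[[142.0, 196.0]], [[131.0, 204.0]], [[116.0, 215.0]]]
```

View pics/z20.png

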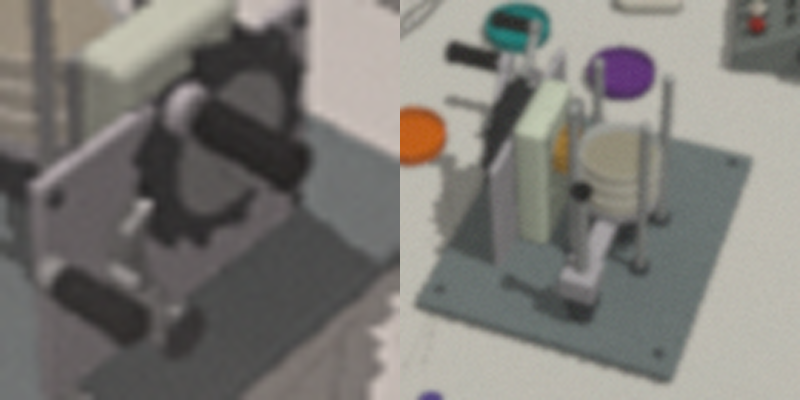

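View pics/sc20.png

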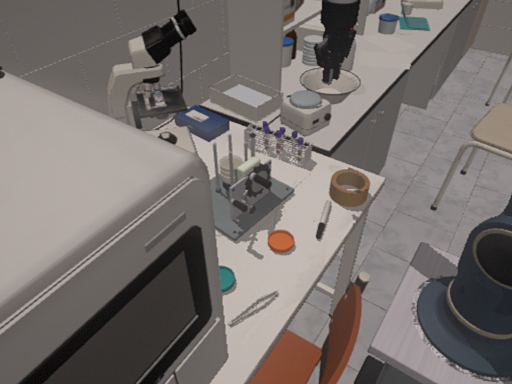

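```bash
python3 -c "
from plant import close_job
print(close_job())"
```

```text
the job is handed in; nothing more can be done
None
```

The lift is down and the job is handed in. I followed the order you gave, and the robot clock stood at about 33 s of the 70 s allowed.

**What I did**
- **Release:** I threw the release lever fully over.
- **Freeing the pawl:** I gripped the crank knob and raised it 0.16 rad. The scene picture then showed the pawl clear of the teeth.
- **Lowering:** I let the crank down under grip at no more than 0.4 rad/s. Near the stop I slowed to 0.12 rad/s. The load pulled steadily at 3.5–4.7 N.
- **Stop:** The pull reversed about 1.77 rad below the start, roughly 32 mm down. It pushed back about 8 N along the crank before I eased it to about 2 N and let go.
- **Lever:** I put the lever back to hold and moved the arm away.

**Last checks**
- **Carriage and dishes:** The carriage did not move when I let go. All three dishes are still stacked.
- **Lever and pawl:** The lever grip is within about 1–2 px of its expected hold position. The pawl nose is against the wheel.
- **Surroundings:** The tape roll, pen and coloured look-alikes look where they were in the last pictures. I did not measure them or the spare dishes against the start.

**What disagreed**
- **Fingertip position:** The fingertips stood about 40 mm further back from the tool point than the description says. My first grasp on the lever closed above the peg, apparently without moving anything. I corrected with a measured offset and every later grasp held.
- **Sideways force:** The crank path was about 1 mm off radially, giving up to about 11 N of sideways force on the knob. I partly corrected this as I went.

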